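Pry up the bench power supply and prop its front edge

TASK

Lever the front edge of the low, heavy power supply up with the pry bar over the fulcrum stand, hook the bar's shank under the stand's hold-down hook and let go of it, so that the supply stays up. Then slide the wooden prop block under the raised front edge, beside the bar, gently until you feel it come up against the stop hidden underneath. Finally take the bar out from under the hook and draw it clear of the supply, so that the supply rests on the block; do not touch the supply with the robot, shove or over-tip it, and leave the other things on the bench alone.

Things in the scene. Friction and masses are not known exactly. Their poses are not given: they have to be found in the camera images.
- psu: Low grey bench power supply, loose, 2.7 to 4.4 kg: case 200 (x) x 220 (y) x 50 mm on 18 mm feet, top 68 mm above the bench. Origin on the bench plane under its middle. Front face at its own x = -100, looking along its -x. Feet: two at the rear corners, one at the front, x = -96 to -80, y = -20 to 20. It slides if pushed with some 20 N or more. Two 6 mm knobs on the front face, 48 mm up, y -26 to 18.
- psu_pry (a point): Point on the supply's front lower edge where the bar lifts: own x = -100, y = 45, z = 18 mm; axes as psu. 18 mm of free height below it, nothing behind it for 150 mm. Lifting here takes about 13 to 22 N.
- psu_lip (a point): Point on the supply's front lower edge where the block goes in: own x = -100, y = -45, z = 18 mm; axes as psu. Height 18 mm at the start, about 28 with the bar hooked, 24 to 25 on the block. Out of sight behind it a steel stop rail (own y = -80 to -24) hangs 12 mm down from the case; its front is 40 to 60 mm behind the edge, different in each unit and found only by feel.
- fulcrum: Dark steel fulcrum stand fixed to the bench in front of the supply. Origin on the bench under the middle of its ridge; x points to the supply (front edge at x = 47 to 55, bar place near y = 0), y left, z up. Ridge: round, 20.5 mm high, y = -22 to 22, on a block 30 mm long (x). An 8 mm high strip at y = 22 to 34 joins it to the hook's post.
- hook_end (a point): Free end of the stand's hold-down hook, at its underside: x = -80, y = 3, z = 28.5 mm in the stand's frame, axes as fulcrum. The arm is 16 mm wide (x), 11.5 mm thick and runs from here to +y, to its post at y = 22 to 34. Press the shank down on the -y side of this end, then swing it to +y, about its tip, under the arm.
- bar_grip (a point): Pry bar, 0.18 kg, 290 mm long, lying flat on the bench: this is the middle of its black handle (110 long, 22 wide, 24 mm tall), 12 mm above the bar's flat underside. x runs along the bar to the tip, z up. Steel shank 14 wide, 8 mm thick, flush with the handle's underside, x = 55 to 195. Balance point about 25 mm towards the tip. Pressing the handle takes 2 to 8 N.
- bar_heel (a point): Point on the underside of the bar's shank, 160 mm along from the handle middle, axes as bar_grip. With it on the ridge the tip reaches 20 to 28 mm under the supply's edge: tipped 0.27 rad tip-down it goes in freely, at 0.2 rad it touches the edge, level it lifts the edge 10 mm and the shank's top is at the hook's underside; 0.05 rad further down clears the hook.
- bar_tip (a point): Middle of the end of the bar's chisel tip, 235 mm along from the handle middle, 6 mm above the underside; axes as bar_grip. The tip is 15 wide and 4 mm thick over the last 40 mm, flush with the shank's top.
- shim_mid (a point): Centre of the wooden prop block, 125 (x) x 30 (y) x 23 mm (z), 60 g, lying flat on the bench, both ends alike; x along its length. It goes under the supply lengthwise, square to the front edge, 40 to 60 mm deep, sliding on the bench; 65 to 85 mm stays out to be held. Some 5 N is enough to feel the stop.
- mouse: Red computer mouse, 100 x 60 x 32 mm; bystander, leave alone.
- pencil_case: Blue pencil case, 200 x 75 x 58 mm; bystander, leave alone.
- mug: White mug, 80 mm wide, 92 mm high; bystander, leave alone.
Mind the look-alikes: they are no part of the job. There is more than one size of the part that bears shim_mid; the job needs the smaller.

How it is judged (in metres and radians):
On the way, in this order (a step that is already met when the one before it is completed fails the run):
1. The supply's front edge is held up by the hooked bar with the robot's fingers off the bar (height (world z) of psu_lip above 0.0245 m and contact force between bar and psu above 1.5 N and contact force between bar and fulcrum above 1.5 N and contact force between each of the arm, the fingers and bar below 0.1 N), for 0.2 s.
2. With the bar still holding the supply up, the block is pushed in until it bears on the hidden stop (contact force between shim and psu above 1 N and x of shim_mid in the frame of psu above -0.1265 m and angle between the x axis of shim_mid and the x axis of psu, either way round below 0.3 rad and contact force between bar and psu above 1.5 N and height (world z) of psu_lip above 0.0245 m), for 0.02 s.
At the end, for the whole second after the job is handed in: Supply's front edge rests on the block (psu_lip above 22.5 mm); block's middle no more than 27.5 mm in front of the edge, square within 0.3 rad; bar not touching the supply, its tip over 110 mm (seen from above) from the supply's origin; all at rest (contact force between shim and psu above 2 N and height (world z) of psu_lip above 0.0225 m and x of shim_mid in the frame of psu above -0.1275 m and angle between the x axis of shim_mid and the x axis of psu, either way round below 0.3 rad and contact force between bar and psu below 0.1 N and horizontal distance between bar_tip and psu above 0.11 m and linear speed of each of psu, shim below 0.01 m/s and linear speed of bar below 0.02 m/s).
It fails at once if the robot itself touches the supply (contact force between any of the fingers, the arm and psu above 1 N).
It fails at once if the block is forced against the supply with more than 14 N while the fingers hold or push it (contact force between the fingers and shim above 0.5 N and contact force between shim and psu above 14 N).
It fails at once if the bar is forced against the supply with more than 45 N while the fingers hold it (contact force between the fingers and bar above 0.5 N and contact force between bar and psu above 45 N).
It fails at once if the supply is moved more than 15 mm or tipped more than 0.12 rad (distance of psu from where it was at the start of the episode above 0.015 m or angle between psu's own z axis and vertical above 0.12 rad).
It fails at once if a bystander is moved more than 30 mm (distance of any of mouse, pencil_case, mug from where it was at the start of the episode above 0.03 m).
It also fails if it takes over 72 s, if anything falls off the work surface, if the arm or the gripper's body presses on something with over 40 N, if the wrist force passes 120 N, or if a joint passes its speed limit or range.

ROBOT

A 7-joint arm with a two-finger parallel gripper is mounted at the origin on the work surface. World frame = base frame: x ahead of the robot, y to its left, z up, the work surface at z = 0. Lengths are in m, angles in degrees, forces in N, time in s.
With the tool pointing down it reaches from about 0.425 to 0.95 m from the base axis. Payload 16.7 kg.
Tool frame: the origin (TCP) lies between the finger pads; the fingertips stand 11 mm ahead of it and the grasp point (between the pads) lies 8 mm behind it; z points along the fingers, y is the line along which they close (so a half turn about z gives the same grasp; the last joint's range is limited). The gripper opens to 94 mm and grips with 3 to 60 N. Pads are 16 mm wide; open, the fingers measure 119 mm over their backs; the gripper's body (75 mm by 177 mm) begins 78 mm behind the grasp point.
Start: joints at [-74.857, 24.414, 4.234, 92.017, -1.954, 63.644, -3.845], TCP at [0.271, 0.618, 0.216] pointing down, gripper open.
Joint ranges: [-163.25, 163.25], [-28.42, 122.38], [-70.27, 78.77], [12.13, 141.07], [-58.53, 238.53], [9.26, 117.41], [-156.51, 156.51]. Speed limits (degrees/s): [108.29, 108.29, 136.94, 136.94, 172.46, 172.46, 172.46].

INTERFACE

Orientations are given as a 3x3 rotation matrix whose columns are the frame's x, y, z axes.
In Python, from workcell import get_obs, imaging, finish_job gives the robot as it stands.
- The arm moves only by the tool servo_tool, never from a script. Its argument "deltas" is a list of rows, each an object of numbers: "x", "y", "z": the shift along the tool's x, y, z in mm; "ax", "ay", "az": the turn, a rotation vector about the tool's x, y, z in degrees; "gripper": the gripper command: -1 is shut, 1 is fully open, values between are in proportion. In form: [{"x": .., "y": .., "z": .., "ax": .., "ay": .., "az": .., "gripper": ..}, ...]. A call has 1 to 10 rows; each row shifts and turns the commanded pose from where the row before left it, along the tool's axes as they then stand; what a row does not reach is not made up. A row lasts 1/12 s, in which the tool goes at most 41.7 mm and 7.16 degrees, less where a joint would pass 70% of its speed; a pose out of reach is approached as far as the arm can. A call with a gripper value outside its range is refused whole. The fingers move at their own pace and stop on an object; "newtons" is the grip in N (left out, the last holds). Time passes only in rows, so rows that do not move let the fingers close. It gives the time, the measured TCP pose, the force, the opening and the grip force at its end, in the units of the state.
- get_obs(): the state, without advancing time (a new reading comes with each control period).
- imaging.get_image(name): name is "scene" or "top" or "wrist"; returns a dict with "pixels" (400x640x3 uint8, blue, green, red), "intrinsics" (3x3 intrinsics, pixels), "dist" ([k1, k2, p1, p2, k3] as OpenCV has them; the pictures are not rectified), "camera_from_world" (4x4, takes a point from world to camera coordinates); the wrist camera has in their place "hand_eye" (4x4, takes a point from camera to tool coordinates, whose origin is the TCP and whose axes are the flange's). Camera axes: x right, y up, looking along -z (the intrinsics and any distortion apply to the point x, -y, -z); pixel columns grow to the right and rows downward; lengths in m; the calibration is good to about 2 mm. A picture is of the moment at which its call begins: read the wrist's pose just before it. There is no depth.
- finish_job(): hands the job in; it is judged then, once.
The state is a dict: "clock": time; "joints": joint angles; "joint_vel": joint speeds; "joint_efforts": joint torques, N m; "tool_pos": TCP position; "orientation": TCP orientation; "wrist_force": force on the tool from outside, world axes, zero at the start; "moment": the same for the moment, N m; "opening": opening from 0.0 (shut) to 1.0 (fully open); "finger_force": force on a finger pad.
Only numpy, scipy, OpenCV 4.12 (cv2) and the standard library are available. Lean on these libraries where they do the work, as an engineer would, in place of code of your own. Each camera call takes 0.05 s, during which the arm holds its last target. There are 200 camera calls.

## Working session

There is one attempt and no reset: what is moved stays moved. The work goes in short steps, Python scripts to look and compute and a tool call to move; the robot and the scene stay as the last step left them, time stands still between calls to the robot, and variables do not carry over. Pictures are saved under pics/ and viewed, at most 10 in all, crops included, and the job is handed in when it is done.

Besides the shell and the picture viewer there is one more tool, called after "Request:" as name([rows], argument=value, ...), one row to a line, values as JSON. servo_tool: Moves the arm, as the interface text tells. Its arguments: {"type":"object","properties":{"deltas":{"type":"array","items":{"type":"object","properties":{"x":{"type":"number"},"y":{"type":"number"},"z":{"type":"number"},"ax":{"type":"number"},"ay":{"type":"number"},"az":{"type":"number"},"gripper":{"type":"number"}}}},"newtons":{"type":"number"}},"required":["deltas"]}

```bash
ls; mkdir -p pics
cat > h.py <<'E'
import numpy as np, cv2
from workcell import get_obs, imaging, finish_job
def shot(name, fn=None):
    o=get_obs(); im=imaging.get_image(name)
    p=np.array(im["pixels"]); 
    if fn: cv2.imwrite("pics/"+fn,p)
    K=np.array(im["intrinsics"],float); d=np.array(im["dist"],float)
    if "camera_from_world" in im: T=np.linalg.inv(np.array(im["camera_from_world"]))
    else:
        W=np.eye(4); W[:3,:3]=np.array(o["orientation"]); W[:3,3]=o["tool_pos"]; T=W@np.array(im["hand_eye"])
    return dict(p=p,K=K,d=d,T=T)
def cast(s,uv,z):
    uv=np.atleast_2d(np.array(uv,float))
    n=cv2.undistortPoints(uv[:,None],s["K"],s["d"])[:,0]
    r=np.c_[n[:,0],-n[:,1],-np.ones(len(n))]@s["T"][:3,:3].T
    c=s["T"][:3,3]
    return c+r*((z-c[2])/r[:,2])[:,None]
def proj(s,P):
    P=np.atleast_2d(np.array(P,float)); C=(P-s["T"][:3,3])@s["T"][:3,:3]
    C=C*[1,-1,-1]
    return cv2.projectPoints(C[:,None],np.zeros(3),np.zeros(3),s["K"],s["d"])[0][:,0]
E
python3 - <<'E'
from h import *
for n in("top","scene","wrist"):
    s=shot(n,n+"0.png"); print(n,s["K"].round(1).tolist(),s["d"],s["T"].round(3).tolist())
print(get_obs())
E
```

```text
pics
top [[472.6, 0.0, 329.9], [0.0, 472.6, 197.4], [0.0, 0.0, 1.0]] [-0.02540848  0.          0.          0.          0.        ] [[-0.016, 0.988, -0.155, 0.309], [-1.0, -0.014, 0.01, -0.042], [0.008, 0.155, 0.988, 1.41], [0.0, 0.0, 0.0, 1.0]]
scene [[519.9, 0.0, 318.0], [0.0, 519.9, 196.0], [0.0, 0.0, 1.0]] [-0.14783114  0.          0.          0.          0.        ] [[0.629, -0.558, 0.541, 1.273], [0.777, 0.47, -0.419, -0.647], [-0.021, 0.684, 0.729, 1.103], [0.0, 0.0, 0.0, 1.0]]
wrist [[327.6, 0.0, 317.1], [0.0, 327.6, 203.2], [0.0, 0.0, 1.0]] [0.01221967 0.         0.         0.         0.        ] [[0.401, -0.884, -0.24, 0.2], [0.916, 0.387, 0.107, 0.649], [-0.002, -0.263, 0.965, 0.385], [0.0, 0.0, 0.0, 1.0]]
{'clock': 0.15, 'joints': array([-74.85629457,  24.44306379,   4.23191601,  92.04122605,
        -1.95527246,  63.64322496,  -3.84500946]), 'joint_vel': array([ 0.1011005 , -0.02373454,  0.05095808, -0.10450226, -0.12283551,
       -0.01776185,  0.06703865]), 'joint_efforts': array([ 3.95950934e-03, -9.36280417e+01,  3.66910771e+00, -4.54425108e+01,
       -4.88074101e-02,  1.81466388e-02,  5.00596377e-05]), 'tool_pos': array([0.27130706, 0.61773914, 0.21593743]), 'orientation': array([[-9.15574472e-01,  4.02148310e-01, -3.49884940e-04],
       [ 4.02148460e-01,  9.15574030e-01, -9.01006101e-04],
       [-4.19925162e-05, -9.65643876e-04, -9.99999533e-01]]), 'wrist_force': array([-0.89648381,  0.2137913 , -0.61786619]), 'moment': array([-0.00613877,  0.02667991,  0.00110053]), 'finger_force': 0.0, 'opening': 1.0005017023498495}
```

View pics/top0.png

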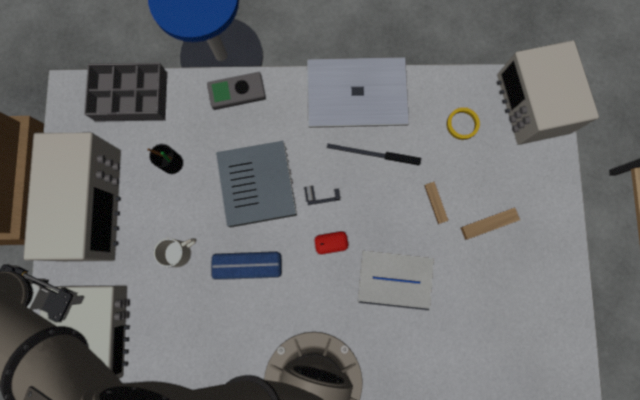

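View pics/scene0.png

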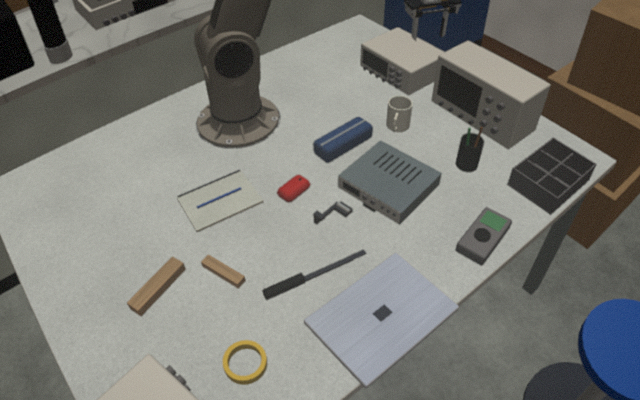

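The top view shows the supply at (257,183) with its front facing right. The stand is at (322,195), with the ridge at its left arm and the hook at its right. The bar runs from its handle at (403,158) to its tip at (328,147). The small block is at (436,202), and the larger look-alike is at (490,222).

```bash
cat >> h.py <<'E'
def rect(s,mask,z,roi,n=1):
    m=np.zeros_like(mask); x0,y0,x1,y1=roi; m[y0:y1,x0:x1]=mask[y0:y1,x0:x1]
    cs=sorted(cv2.findContours(m,cv2.RETR_EXTERNAL,cv2.CHAIN_APPROX_NONE)[0],key=cv2.contourArea)[::-1][:n]
    out=[]
    for c in cs:
        P=cast(s,c[:,0,:],z)[:,:2]*1000
        (cx,cy),(w,h),a=cv2.minAreaRect(P.astype(np.float32))
        if w<h: w,h,a=h,w,a+90
        out.append(np.round([cx,cy,w,h,(a+90)%180-90],1))
    return out
E
python3 - <<'E'
from h import *
s=shot("top"); p=s["p"]; hsv=cv2.cvtColor(p,cv2.COLOR_BGR2HSV)
for u,v in [(257,210),(403,158),(350,150),(337,197),(308,193),(436,202),(300,220)]: print(u,v,p[v,u],hsv[v,u])
dark=((hsv[...,2]<85)*255).astype(np.uint8)
print("bar",rect(s,dark,.01,(320,138,430,172),2))
print("handle",rect(s,((hsv[...,2]<45)*255).astype(np.uint8),.02,(370,140,430,172),2))
print("stand",rect(s,dark,.02,(302,180,345,210),2))
wood=((hsv[...,1]>60)&(hsv[...,0]<25)).astype(np.uint8)*255
print("wood",rect(s,wood,.023,(410,170,540,250),2))
psu=((hsv[...,1]>25)&(hsv[...,0]>85)&(hsv[...,2]<140)).astype(np.uint8)*255
print("psu",rect(s,psu,.068,(205,130,300,235),2))
print(cast(s,[[308,186],[308,203],[337,190],[338,202],[328,147],[418,160]],0.02).round(3))
E
```

```text
257 210 [98 91 85] [106  34  98]
403 158 [22 20 18] [105  46  22]
350 150 [52 48 45] [107  34  52]
337 197 [53 47 45] [113  38  53]
308 193 [114 112 111] [110   7 114]
436 202 [ 73  99 120] [ 17 100 120]
300 220 [147 144 143] [113   7 147]
bar [array([ 663.6, -192.2,  287.8,   24.9,   79. ])]
handle [array([ 644.5, -275.4,  108.1,   20.2,   79. ])]
stand [array([539.8, -33.3,  99.4,  53.4, -82.4])]
wood [array([ 442.2, -529.4,  175.1,   38.4,  -71.2]), array([ 507.8, -371.2,  121.3,   31.1,   17.3])]
psu [array([565.6, 159.1, 219.1, 196.2,   9.4])]
[[ 0.563  0.008  0.02 ]
 [ 0.511  0.009  0.02 ]
 [ 0.549 -0.078  0.02 ]
 [ 0.513 -0.08   0.02 ]
 [ 0.682 -0.053  0.02 ]
 [ 0.638 -0.325  0.02 ]]
```

Request:
servo_tool([
  {"x": -25.2, "y": -22.7, "gripper": 0},
  {"x": -25.2, "y": -22.7, "gripper": 0},
  {"x": -25.2, "y": -22.7, "gripper": 0},
  {"x": -25.2, "y": -22.7, "gripper": 0},
  {"x": -25.2, "y": -22.7, "gripper": 0},
  {"x": -25.2, "y": -22.7, "gripper": 0},
  {"x": -25.2, "y": -22.7, "gripper": 0},
  {"x": -25.2, "y": -22.7, "gripper": 0},
  {"x": -25.2, "y": -22.7, "gripper": 0},
  {"x": -25.2, "y": -22.7, "gripper": 0},
], newtons=30)

```text
$.deltas[0]: bad value
```

Request:
servo_tool([
  {"x": -25.2, "y": -22.7, "gripper": 0},
  {"x": -25.2, "y": -22.7, "gripper": 0},
  {"x": -25.2, "y": -22.7, "gripper": 0},
  {"x": -25.2, "y": -22.7, "gripper": 0},
  {"x": -25.2, "y": -22.7, "gripper": 0},
  {"x": -25.2, "y": -22.7, "gripper": 0},
  {"x": -25.2, "y": -22.7, "gripper": 0},
  {"x": -25.2, "y": -22.7, "gripper": 0},
  {"x": -25.2, "y": -22.7, "gripper": 0},
  {"x": -25.2, "y": -22.7, "gripper": 0},
])

```text
$.deltas[0]: bad value
```

Request:
servo_tool([
  {"az": 7.1},
  {"az": 7.1},
  {"az": 7.1},
  {"az": 7.1},
  {"az": 7.1},
  {"az": 7.1},
  {"az": 7.1},
  {"az": 7.1},
  {"az": 0},
])

```text
$.deltas[0]: bad value
```

Request:
servo_tool([
  {"x": -25.2, "y": -22.7, "z": 0, "ax": 0, "ay": 0, "az": 0, "gripper": 0},
], newtons=30)

```text
clock: 0.28
tool_pos: [0.2813, 0.591, 0.2155]
orientation: [[-0.918, 0.396, -0.002], [0.396, 0.918, 0.001], [0.002, 0.0, -1.0]]
wrist_force: [-0.4, -0.2, -0.2]
opening: 0.96
finger_force: 0.0
```

Request:
servo_tool([
  {"x": -25.2, "y": -22.7, "z": 0, "ax": 0, "ay": 0, "az": 0, "gripper": 0},
  {"x": -25.2, "y": -22.7, "z": 0, "ax": 0, "ay": 0, "az": 0, "gripper": 0},
  {"x": -25.2, "y": -22.7, "z": 0, "ax": 0, "ay": 0, "az": 0, "gripper": 0},
  {"x": -25.2, "y": -22.7, "z": 0, "ax": 0, "ay": 0, "az": 0, "gripper": 0},
  {"x": -25.2, "y": -22.7, "z": 0, "ax": 0, "ay": 0, "az": 0, "gripper": 0},
  {"x": -25.2, "y": -22.7, "z": 0, "ax": 0, "ay": 0, "az": 0, "gripper": 0},
  {"x": -25.2, "y": -22.7, "z": 0, "ax": 0, "ay": 0, "az": 0, "gripper": 0},
  {"x": -25.2, "y": -22.7, "z": 0, "ax": 0, "ay": 0, "az": 0, "gripper": 0},
  {"x": -25.2, "y": -22.7, "z": 0, "ax": 0, "ay": 0, "az": 0, "gripper": 0},
  {"x": -25.2, "y": -22.7, "z": 0, "ax": 0, "ay": 0, "az": 0, "gripper": 0},
])

```text
clock: 1.12
tool_pos: [0.4251, 0.2763, 0.2165]
orientation: [[-0.916, 0.402, -0.0], [0.402, 0.916, 0.0], [0.0, 0.0, -1.0]]
wrist_force: [0.9, 0.2, 0.4]
opening: 0.502
finger_force: 0.0
```

Request:
servo_tool([
  {"x": -25.2, "y": -22.7, "z": 0, "ax": 0, "ay": 0, "az": 0, "gripper": 0},
  {"x": -25.2, "y": -22.7, "z": 0, "ax": 0, "ay": 0, "az": 0, "gripper": 0},
  {"x": -25.2, "y": -22.7, "z": 0, "ax": 0, "ay": 0, "az": 0, "gripper": 0},
  {"x": -25.2, "y": -22.7, "z": 0, "ax": 0, "ay": 0, "az": 0, "gripper": 0},
  {"x": -25.2, "y": -22.7, "z": 0, "ax": 0, "ay": 0, "az": 0, "gripper": 0},
  {"x": -25.2, "y": -22.7, "z": 0, "ax": 0, "ay": 0, "az": 0, "gripper": 0},
  {"x": -25.2, "y": -22.7, "z": 0, "ax": 0, "ay": 0, "az": 0, "gripper": 0},
  {"x": -25.2, "y": -22.7, "z": 0, "ax": 0, "ay": 0, "az": 0, "gripper": 0},
  {"x": -25.2, "y": -22.7, "z": 0, "ax": 0, "ay": 0, "az": 0, "gripper": 0},
])

```text
clock: 1.87
tool_pos: [0.5507, -0.002, 0.2166]
orientation: [[-0.916, 0.402, 0.0], [0.402, 0.916, 0.0], [-0.0, 0.0, -1.0]]
wrist_force: [-0.2, 1.2, 0.3]
opening: 0.499
finger_force: 0.0
```

Request:
servo_tool([
  {"x": 0, "y": 0, "z": 0, "ax": 0, "ay": 0, "az": 7.1, "gripper": 0},
  {"x": 0, "y": 0, "z": 0, "ax": 0, "ay": 0, "az": 7.1, "gripper": 0},
  {"x": 0, "y": 0, "z": 0, "ax": 0, "ay": 0, "az": 7.1, "gripper": 0},
  {"x": 0, "y": 0, "z": 0, "ax": 0, "ay": 0, "az": 7.1, "gripper": 0},
  {"x": 0, "y": 0, "z": 0, "ax": 0, "ay": 0, "az": 7.1, "gripper": 0},
  {"x": 0, "y": 0, "z": 0, "ax": 0, "ay": 0, "az": 7.1, "gripper": 0},
  {"x": 0, "y": 0, "z": 0, "ax": 0, "ay": 0, "az": 7.1, "gripper": 0},
  {"x": 0, "y": 0, "z": 0, "ax": 0, "ay": 0, "az": 7.1, "gripper": 0},
  {"x": 0, "y": 0, "z": 0, "ax": 0, "ay": 0, "az": 0, "gripper": 0},
])

```text
clock: 2.62
tool_pos: [0.5502, -0.0003, 0.2164]
orientation: [[-0.158, 0.987, -0.0], [0.987, 0.158, -0.0], [-0.0, -0.0, -1.0]]
wrist_force: [0.3, 0.6, -0.3]
opening: 0.498
finger_force: 0.0
```

Run:
```python
from h import *
s=shot("wrist","w1.png"); np.savez("w1.npz",**s); o=get_obs(); print(o["clock"],o["tool_pos"].round(4),np.degrees(np.arctan2(o["orientation"][1,0],o["orientation"][0,0])),o["joints"].round(1))
```

```text
2.6667 [ 5.502e-01 -2.000e-04  2.164e-01] 99.60392540047864 [-36.   14.3  34.9 109.7  -9.5  58.8  12.6]
```

View pics/w1.png

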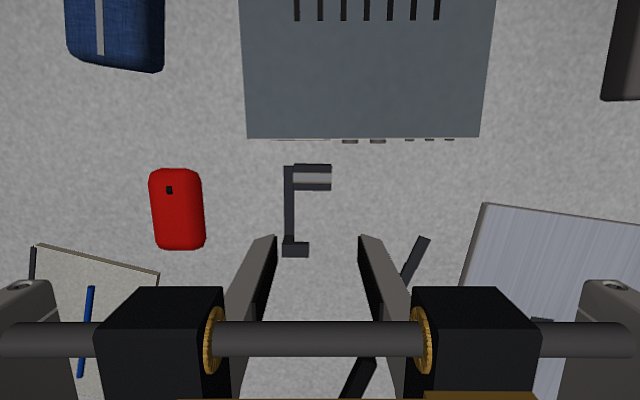

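Run:
```python
from h import *
s=dict(np.load("w1.npz")); p=s["p"]; hsv=cv2.cvtColor(p,cv2.COLOR_BGR2HSV); V=hsv[...,2].astype(int)
c=cast(s,[[247,138],[480,137]],.068); print("psu top front corners",c.round(4).tolist(), np.linalg.norm(c[0]-c[1]))
x=c[0]-c[1]; x=x/np.linalg.norm(x); # +y of psu (image left)
ang=np.degrees(np.arctan2(x[1],x[0]))-90; print("psu x angle",ang%360)
mid=c.mean(0); ux=np.array([np.cos(np.radians(ang)),np.sin(np.radians(ang)),0]); print("psu origin",(mid+.1*ux).round(4),"pry",(mid+.045*x).round(4),"lip",(mid-.045*x).round(4))
m=((V<75)*255).astype(np.uint8)
print("row177",V[177,280:340]); print("col315",V[155:200,318]); print("row250",V[250,278:315]); print("col300",V[235:265,300]); print("strip col",V[215,280:300])
```

```text
psu top front corners [[0.4741, 0.0431, 0.068], [0.6923, 0.0791, 0.068]] 0.22112503591454138
psu x angle 99.37231655946005
psu origin [0.5669 0.1598 0.068 ] pry [0.5388 0.0538 0.068 ] lip [0.6276 0.0684 0.068 ]
row177 [150 153 165 134  33  45  48  48  48  50  47  44  64 108 129 125 124 124
 124 125 124 124 124 125 124 125 124 124 124 124 124 124 124 124 124 124
 126 123 124 125 125 125 124 125 125 126 125 125 124 125 123 129 144 150
 148 150 150 148 146 149]
col315 [154 152 149 151 149 146 146 144 106  10  35  48  48  47  47  46  42  66
 120 123 126 127 124 124 123 120 118 100  66  39  50  49  47  46  42  67
 128 154 148 151 154 156 156 151 149]
row250 [137 154 155 124  41  45  46  47  48  49  48  48  48  49  48  48  47  48
  47  47  49  47  48  47  47  47  49  47  47  42  53 117 152 144 139 134
 132]
col300 [143 148 150 147 147 143 105  13  26  30  50  48  51  50  50  48  48  50
  49  47  46  40  84 161 150 146 145 146 146 148]
strip col [152 153 156 128  52  44  48  49  47  47  49  49  45  41 113 160 152 149
 148 148]
```

```bash
python3 -c "
import cv2;p=cv2.imread('pics/w1.png')[150:275,230:350];cv2.imwrite('pics/w1c.png',cv2.resize(p,None,fx=4.5,fy=4.5,interpolation=cv2.INTER_CUBIC))"
```

```text
(no output)
```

View pics/w1c.png

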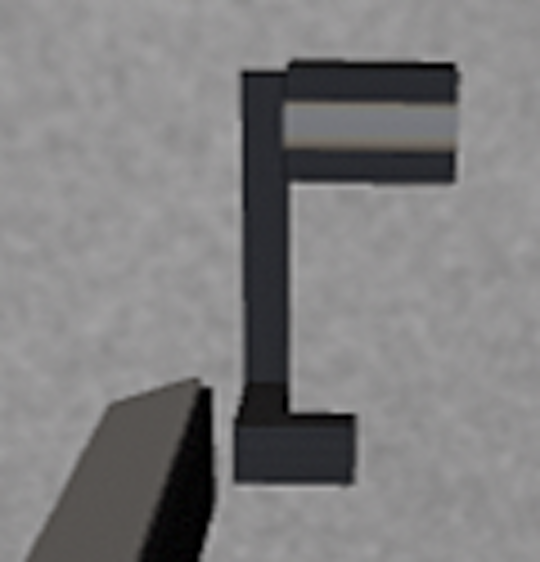

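Run:
```python
from h import *
s=dict(np.load("w1.npz"))
r=cast(s,[[293.3,178],[331.5,178],[312.4,178]],.0205); print("ridge",r.round(4).tolist(),np.linalg.norm(r[0]-r[1]))
hk=cast(s,[[308.9,243],[308.9,257.5],[282.4,250.2],[308.9,250.2]],.040); print("hook",hk.round(4).tolist(),np.linalg.norm(hk[0]-hk[1]),np.linalg.norm(hk[2]-hk[3]))
st=cast(s,[[284,200],[284,230],[293.5,200],[293.5,230]],.008); print("strip",st.round(4).tolist())
for a in st[1::2]-0, : pass
def ang(a,b): return np.degrees(np.arctan2(*(b-a)[1::-1]))
print("ang ridge y",ang(r[1],r[0])-90, "strip x",ang(st[1],st[0]),ang(st[3],st[2]))
for A in (97.6,98.6,99.4):
    ux=np.array([np.cos(np.radians(A)),np.sin(np.radians(A)),0]); uy=np.array([-ux[1],ux[0],0])
    d=hk[3]-r[2]; print(A,"hook end in stand",(d@ux).round(4),(d@uy).round(4),"edge",((np.array([.5388,.0538,0])-r[2])@ux).round(4),((np.array([.5388,.0538,0])-r[2])@uy).round(4))
```

```text
ridge [[0.5209, 0.0023, 0.0205], [0.5636, 0.0092, 0.0205], [0.5423, 0.0057, 0.0205]] 0.043191110735110894
hook [[0.5497, -0.0648, 0.04], [0.5524, -0.0824, 0.04], [0.5212, -0.0783, 0.04], [0.551, -0.0735, 0.04]] 0.017789644334902967 0.030136624399296177
strip [[0.5132, -0.0284, 0.008], [0.5182, -0.0659, 0.008], [0.5244, -0.0266, 0.008], [0.5297, -0.0641, 0.008]]
ang ridge y -260.82069821435056 strip x 97.6422457051297 98.07938810750744
97.6 hook end in stand -0.0797 0.0018 edge 0.0481 -0.0029
98.6 hook end in stand -0.0797 0.0032 edge 0.0481 -0.0038
99.4 hook end in stand -0.0796 0.0043 edge 0.048 -0.0044
```

Request:
servo_tool([
  {"x": -28.6, "y": 4.9, "z": 6, "ax": 0, "ay": 0, "az": 0, "gripper": 0},
  {"x": -28.6, "y": 4.9, "z": 6, "ax": 0, "ay": 0, "az": 0, "gripper": 0},
  {"x": -28.6, "y": 4.9, "z": 6, "ax": 0, "ay": 0, "az": 0, "gripper": 0},
  {"x": -28.6, "y": 4.9, "z": 6, "ax": 0, "ay": 0, "az": 0, "gripper": 0},
  {"x": -28.6, "y": 4.9, "z": 6, "ax": 0, "ay": 0, "az": 0, "gripper": 0},
  {"x": -28.6, "y": 4.9, "z": 6, "ax": 0, "ay": 0, "az": 0, "gripper": 0},
  {"x": -28.6, "y": 4.9, "z": 6, "ax": 0, "ay": 0, "az": 0, "gripper": 0},
  {"x": -28.6, "y": 4.9, "z": 6, "ax": 0, "ay": 0, "az": 0, "gripper": 0},
  {"x": -28.6, "y": 4.9, "z": 6, "ax": 0, "ay": 0, "az": 0, "gripper": 0},
  {"x": -28.6, "y": 4.9, "z": 6, "ax": 0, "ay": 0, "az": 0, "gripper": 0},
])

```text
clock: 3.5
tool_pos: [0.646, -0.2757, 0.1558]
orientation: [[-0.17, 0.985, -0.0], [0.985, 0.17, 0.001], [0.001, -0.0, -1.0]]
wrist_force: [-0.6, 0.4, 1.1]
opening: 0.498
finger_force: 0.0
```

Request:
servo_tool([
  {"x": 0, "y": 0, "z": 0, "ax": 0, "ay": 0, "az": 6.7, "gripper": 0},
  {"x": 0, "y": 0, "z": 0, "ax": 0, "ay": 0, "az": 6.7, "gripper": 0},
  {"x": 0, "y": 0, "z": 0, "ax": 0, "ay": 0, "az": 6.7, "gripper": 0},
  {"x": 0, "y": 0, "z": 0, "ax": 0, "ay": 0, "az": 0, "gripper": 0},
])

```text
clock: 3.83
tool_pos: [0.6456, -0.2744, 0.1559]
orientation: [[0.186, 0.983, -0.001], [0.983, -0.186, 0.0], [-0.0, -0.001, -1.0]]
wrist_force: [0.5, 0.5, 0.5]
opening: 0.5
finger_force: 0.0
```

Run:
```python
from h import *
s=shot("wrist","w2.png"); np.savez("w2.npz",**s); o=get_obs(); print(o["clock"],o["tool_pos"].round(4),np.degrees(np.arctan2(o["orientation"][1,0],o["orientation"][0,0])),o["joints"].round(1))
```

```text
3.8833 [ 0.6457 -0.2742  0.156 ] 79.71116136057817 [ -8.4  35.   38.9  92.9 -24.3  60.8  27.2]
```

View pics/w2.png

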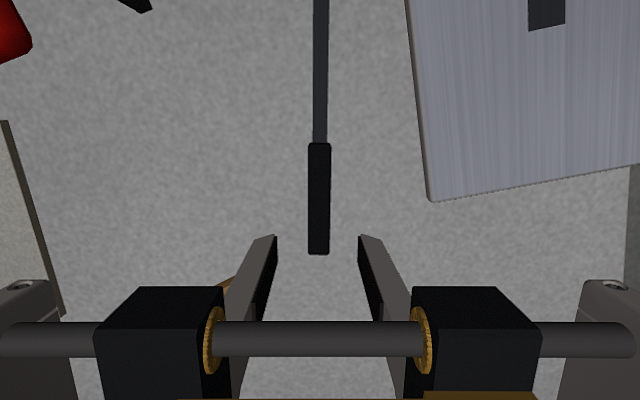

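Run:
```python
from h import *
s=dict(np.load("w2.npz")); V=s["p"].max(2).astype(int)
def ctr(v,th,a=295,b=345):
    q=np.where(V[v,a:b]<th)[0]+a; return (q.min()+q.max())/2,q.max()-q.min()+1
for v in(20,80,120,160,200,240): print(v,ctr(v,75))
print(V[136:148,319],V[248:260,319])
H=cast(s,[[ctr(160,75)[0],160],[ctr(240,75)[0],240]],.024); S=cast(s,[[ctr(20,75)[0],20],[ctr(120,75)[0],120]],.008)
a=lambda A,B:np.degrees(np.arctan2(*(A-B)[1::-1]))
print("ang",a(H[0],H[1]),a(S[0],S[1]),a(S[0],H[1]))
E2=cast(s,[[319.5,143.5],[319,254]],.024); print(E2.round(4),np.linalg.norm(E2[0]-E2[1]),"mid",E2.mean(0))
o=get_obs(); R=o["orientation"]; print("delta tool",R.T@(E2.mean(0)-o["tool_pos"])*1000)
```

```text
20 (np.float64(320.5), np.int64(16))
80 (np.float64(320.0), np.int64(15))
120 (np.float64(319.5), np.int64(14))
160 (np.float64(319.0), np.int64(23))
200 (np.float64(319.0), np.int64(23))
240 (np.float64(318.5), np.int64(22))
[44 44 43 45 44 44 37  4  9 18 16 16] [ 17  18  20  15  14  10  30  95 146 137 136 137]
ang 79.08090253203986 78.8735502559945 78.90295295700575
[[ 0.6554 -0.2247  0.024 ]
 [ 0.6351 -0.3312  0.024 ]] 0.10846739829811017 mid [ 0.64526537 -0.27792417  0.024     ]
delta tool [ -3.66003818   0.34481281 132.03948818]
```

Request:
servo_tool([
  {"x": -3.5, "y": 0.3, "z": 25, "ax": 0, "ay": 0, "az": 0.7, "gripper": 0},
  {"x": 0, "y": 0, "z": 35, "ax": 0, "ay": 0, "az": 0, "gripper": 0},
  {"x": 0, "y": 0, "z": 35, "ax": 0, "ay": 0, "az": 0, "gripper": 0},
  {"x": 0, "y": 0, "z": 30, "ax": 0, "ay": 0, "az": 0, "gripper": 0},
  {"x": 0, "y": 0, "z": 14, "ax": 0, "ay": 0, "az": 0, "gripper": 0},
  {"x": 0, "y": 0, "z": 4, "ax": 0, "ay": 0, "az": 0, "gripper": 0},
  {"x": 0, "y": 0, "z": 0, "ax": 0, "ay": 0, "az": 0, "gripper": 0},
], newtons=50)

```text
clock: 4.47
tool_pos: [0.645, -0.2776, 0.0132]
orientation: [[0.192, 0.981, -0.001], [0.981, -0.192, 0.001], [0.001, -0.002, -1.0]]
wrist_force: [0.3, -0.2, -0.4]
opening: 0.504
finger_force: 0.0
```

Request:
servo_tool([
  {"x": 0, "y": 0, "z": 0, "ax": 0, "ay": 0, "az": 0, "gripper": -1},
  {"x": 0, "y": 0, "z": 0, "ax": 0, "ay": 0, "az": 0, "gripper": -1},
  {"x": 0, "y": 0, "z": 0, "ax": 0, "ay": 0, "az": 0, "gripper": -1},
  {"x": 0, "y": 0, "z": 0, "ax": 0, "ay": 0, "az": 0, "gripper": -1},
  {"x": 0, "y": 0, "z": 0, "ax": 0, "ay": 0, "az": 0, "gripper": -1},
  {"x": 0, "y": 0, "z": 0, "ax": 0, "ay": 0, "az": 0, "gripper": -1},
])

```text
clock: 4.97
tool_pos: [0.646, -0.278, 0.0143]
orientation: [[0.196, 0.981, 0.001], [0.981, -0.196, -0.0], [-0.0, 0.001, -1.0]]
wrist_force: [-0.4, 0.8, 7.4]
opening: 0.228
finger_force: 50.0
```

Request:
servo_tool([
  {"x": 0, "y": 0, "z": -10, "ax": 0, "ay": 0, "az": 0, "gripper": -1},
  {"x": 0, "y": 0, "z": -30, "ax": 0, "ay": 0, "az": 0, "gripper": -1},
  {"x": 0, "y": 0, "z": -30, "ax": 0, "ay": 0, "az": 0, "gripper": -1},
  {"x": 0, "y": 0, "z": -20, "ax": 0, "ay": 0, "az": 0, "gripper": -1},
  {"x": 0, "y": 0, "z": 0, "ax": 0, "ay": 0, "az": 0, "gripper": -1},
])

```text
clock: 5.38
tool_pos: [0.6472, -0.2791, 0.1087]
orientation: [[0.196, 0.981, 0.005], [0.981, -0.196, -0.002], [-0.001, 0.006, -1.0]]
wrist_force: [0.7, 0.1, -1.3]
opening: 0.229
finger_force: 50.0
```

```bash
cat >> h.py <<'E'
from scipy.linalg import logm, expm
from scipy.spatial.transform import Rotation as Ro
SO=np.array([.5422,.0057,0.]); SA=98.6
TZ=.0143   # TCP above bar underside
TX=0.0     # grip x of TCP along bar
BY=0.0; BP=0.0  # bar yaw/pitch relative to tool (deg)
def sw(x,y,z=0):
    a=np.radians(SA); return SO+[x*np.cos(a)-y*np.sin(a),x*np.sin(a)+y*np.cos(a),z]
def toolR(yaw,down): # yaw world deg of tool x, tip-down rad
    a=np.radians(yaw); x=np.array([np.cos(a),np.sin(a),0]); z=np.array([0,0,-1.])
    R=np.c_[x,np.cross(z,x),z]
    return R@Ro.from_rotvec([0,-down,0]).as_matrix()
def barpose(P,along,slope,down):
    "world pt P on underside of bar at `along` from grip; slope dy/dx in stand frame; returns 4x4 TCP"
    T=np.eye(4); R=toolR(SA+np.degrees(np.arctan(slope)),down); T[:3,:3]=R
    T[:3,3]=np.array(P)-R@np.array([along-TX,0,TZ]); return T
def plan(T,n=None,frm=None):
    if frm is None:
        o=get_obs(); frm=np.eye(4); frm[:3,:3]=o["orientation"]; frm[:3,3]=o["tool_pos"]
        u,_,v=np.linalg.svd(frm[:3,:3]); frm[:3,:3]=u@v
    D=np.linalg.inv(frm)@T
    L=np.real(logm(D))
    if n is None: n=int(max(np.ceil(np.linalg.norm(D[:3,3])/.033),np.ceil(np.degrees(Ro.from_matrix(D[:3,:3]).magnitude())/6.5)))
    d=expm(L/n); print("rows",n,"xyz",(d[:3,3]*1000).round(2),"a",np.degrees(Ro.from_matrix(d[:3,:3]).as_rotvec()).round(2),"-> tcp",T[:3,3].round(4))
E
python3 - <<'E'
from h import *
s=shot("wrist","w3.png"); V=s["p"].max(2).astype(int); o=get_obs(); print(o["tool_pos"],o["wrist_force"],o["opening"])
for v in(5,40,80,120,145,160,200,240):
    q=np.where(V[v,290:350]<75)[0]+290; print(v,q.min(),q.max())
# expected projection of bar points in hand
R=o["orientation"];t=o["tool_pos"]
f=lambda a,h:t+R@np.array([a,0,TZ-h])
for a,h in((55,.024),(-55,.024),(195,.008),(235,.008)): print(a,proj(s,f(a/1000,h)).round(1))
E
```

```text
[ 0.64644074 -0.27840405  0.1062435 ] [ 0.01601119  0.55897371 -3.19895068] 0.23113984908022198
5 303 331
40 303 331
80 304 330
120 304 330
145 304 329
160 299 335
200 296 338
240 295 339
55 [[318.6 158.5]]
-55 [[318.2 347.9]]
195 [[ 318.9 -180.5]]
235 [[ 319.2 -317.8]]
```

Run:
```python
from h import *
sl=.084; W=[barpose(sw(0,-4,z),a,sl,.30) for z,a in((.060,.205),(.022,.205),(.022,.162))]
plan(W[0]); plan(W[1],frm=W[0]); plan(W[2],frm=W[1])
```

```text
rows 120 xyz [ 5.29 32.81 -0.61] a [-0.03 -0.14 -0.2 ] -> tcp [4.5416 0.4174 0.1342]
rows 2 xyz [ 5.61 -0.   18.15] a [ 0. -0.  0.] -> tcp [4.5416 0.4174 0.0962]
rows 2 xyz [21.5 -0.  -0. ] a [ 0. -0.  0.] -> tcp [4.5321 0.4574 0.0835]
```

Run:
```python
from h import *
sl=.084; W=[barpose(sw(0,-.004,z),a,sl,.30) for z,a in((.060,.205),(.022,.205),(.022,.162))]
plan(W[0]); plan(W[1],frm=W[0]); plan(W[2],frm=W[1])
```

```text
rows 5 xyz [ 18.76 -11.62  -8.08] a [-0.7  -3.37 -4.91] -> tcp [ 0.5906 -0.1801  0.1342]
rows 2 xyz [ 5.61  0.   18.15] a [ 0. -0.  0.] -> tcp [ 0.5906 -0.1801  0.0962]
rows 2 xyz [21.5 -0.  -0. ] a [ 0. -0.  0.] -> tcp [ 0.581  -0.1401  0.0835]
```

Request:
servo_tool([
  {"x": 18.8, "y": -11.6, "z": -8.1, "ax": -0.7, "ay": -3.4, "az": -4.9, "gripper": -1},
  {"x": 18.8, "y": -11.6, "z": -8.1, "ax": -0.7, "ay": -3.4, "az": -4.9, "gripper": -1},
  {"x": 18.8, "y": -11.6, "z": -8.1, "ax": -0.7, "ay": -3.4, "az": -4.9, "gripper": -1},
  {"x": 18.8, "y": -11.6, "z": -8.1, "ax": -0.7, "ay": -3.4, "az": -4.9, "gripper": -1},
  {"x": 18.8, "y": -11.6, "z": -8.1, "ax": -0.7, "ay": -3.4, "az": -4.9, "gripper": -1},
  {"x": 0, "y": 0, "z": 0, "ax": 0, "ay": 0, "az": 0, "gripper": -1},
  {"x": 0, "y": 0, "z": 0, "ax": 0, "ay": 0, "az": 0, "gripper": -1},
])

```text
clock: 6.02
tool_pos: [0.5892, -0.1755, 0.1309]
orientation: [[-0.228, 0.972, 0.065], [0.928, 0.237, -0.288], [-0.295, -0.005, -0.956]]
wrist_force: [-0.3, 0.3, -1.1]
opening: 0.233
finger_force: 50.0
```

Run:
```python
from h import *
s=shot("wrist","w4.png"); np.savez("w4.npz",**s)
o=get_obs(); R=o["orientation"];t=o["tool_pos"]; print(t.round(4))
f=lambda a,h,y=0:t+R@np.array([a,y,TZ-h])
for a,h in((.055,.024),(.195,.008),(.235,.008)): print(a,proj(s,f(a,h)).round(1), f(a,h).round(4))
print("ridge",proj(s,[sw(0,-.022,.0205),sw(0,.022,.0205)]).round(0).tolist(),"hook",proj(s,sw(-.08,.003,.04)).round(0).tolist())
sl=.084; W=[barpose(sw(0,-.004,z),a,sl,.30) for z,a in((.060,.205),(.022,.205),(.022,.162))]
plan(W[0],1);plan(W[1],2);
```

```text
[ 0.5896 -0.1777  0.1313]
0.055 [[319.7 165.7]] [ 0.5766 -0.1239  0.1243]
0.195 [[ 321.8 -173.8]] [0.5463 0.0016 0.0677]
0.235 [[ 322.8 -310.9]] [0.5374 0.0387 0.0559]
ridge [[357.0, -144.0], [274.0, -155.0]] hook [[299.0, 25.0]]
rows 1 xyz [-3.3   0.42 -2.07] a [-0.23 -0.01  0.14] -> tcp [ 0.5906 -0.1801  0.1342]
rows 2 xyz [ 3.96  0.28 17.12] a [-0.12 -0.    0.07] -> tcp [ 0.5906 -0.1801  0.0962]
```

View pics/w4.png

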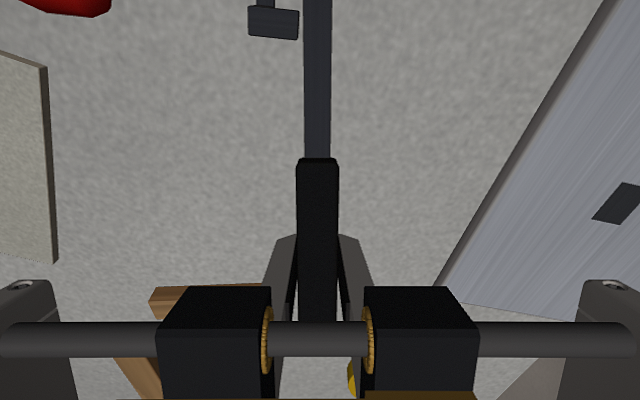

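The bar sits straight in the hand, with its shank at u≈317. It passes to the right of the hook's free end at (299,25), as planned, so I'm lowering and inserting it.

Request:
servo_tool([
  {"x": 2.7, "y": 0.2, "z": 11.4, "ax": 0, "ay": 0, "az": 0, "gripper": -1},
  {"x": 2.7, "y": 0.2, "z": 11.4, "ax": 0, "ay": 0, "az": 0, "gripper": -1},
  {"x": 2.6, "y": 0.2, "z": 11.4, "ax": 0, "ay": 0, "az": 0, "gripper": -1},
  {"x": 0, "y": 0, "z": 0, "ax": 0, "ay": 0, "az": 0, "gripper": -1},
  {"x": 0, "y": 0, "z": 0, "ax": 0, "ay": 0, "az": 0, "gripper": -1},
])

```text
clock: 6.48
tool_pos: [0.5899, -0.183, 0.0955]
orientation: [[-0.22, 0.974, 0.062], [0.929, 0.229, -0.29], [-0.296, -0.006, -0.955]]
wrist_force: [-0.3, -0.3, -1.6]
opening: 0.23
finger_force: 50.0
```

Run:
```python
from h import *
o=get_obs(); print(o["tool_pos"].round(4),o["wrist_force"].round(1))
sl=.084; W=[barpose(sw(0,-.004,z),a,sl,.30) for z,a in((.060,.205),(.022,.205),(.022,.162))]
plan(W[1],1);plan(W[2],5)
```

```text
[ 0.5899 -0.183   0.0955] [-0.3 -0.3 -1.6]
rows 1 xyz [ 2.35  1.3  -1.49] a [-0.38  0.04 -0.08] -> tcp [ 0.5906 -0.1801  0.0962]
rows 5 xyz [ 9.07  0.25 -0.3 ] a [-0.08  0.01 -0.02] -> tcp [ 0.581  -0.1401  0.0835]
```

Request:
servo_tool([
  {"x": 8.8, "y": 0.2, "z": -0.2, "ax": 0, "ay": 0, "az": 0, "gripper": -1},
  {"x": 8.8, "y": 0.2, "z": -0.2, "ax": 0, "ay": 0, "az": 0, "gripper": -1},
  {"x": 8.8, "y": 0.2, "z": -0.2, "ax": 0, "ay": 0, "az": 0, "gripper": -1},
  {"x": 8.8, "y": 0.2, "z": -0.2, "ax": 0, "ay": 0, "az": 0, "gripper": -1},
  {"x": 8.8, "y": 0.2, "z": -0.2, "ax": 0, "ay": 0, "az": 0, "gripper": -1},
  {"x": 0, "y": 0, "z": 0, "ax": 0, "ay": 0, "az": 0, "gripper": -1},
  {"x": 0, "y": 0, "z": 0, "ax": 0, "ay": 0, "az": 0, "gripper": -1},
])

```text
clock: 7.07
tool_pos: [0.582, -0.1393, 0.0846]
orientation: [[-0.223, 0.973, 0.065], [0.929, 0.232, -0.289], [-0.296, -0.004, -0.955]]
wrist_force: [-0.3, -0.4, -1.6]
opening: 0.231
finger_force: 50.0
```

Run:
```python
from h import *
o=get_obs(); print(o["clock"],o["tool_pos"].round(4),o["wrist_force"].round(1),o["moment"].round(2))
s=shot("scene","s1.png"); p=s["p"]
u,v=proj(s,sw(0,0,.02))[0].astype(int); print(u,v); cv2.imwrite("pics/s1c.png",cv2.resize(p[v-70:v+60,u-100:u+100],None,fx=4,fy=4,interpolation=cv2.INTER_CUBIC))
sl=.084
A=barpose(sw(0,-.004,.022),.162,sl,.30); B=barpose(sw(0,-.004,.0205),.160,sl,.20); C=barpose(sw(0,-.004,.0205),.160,sl,0.0); D=barpose(sw(0,-.004,.0205),.160,sl,-.05)
plan(A,1);plan(B,5);plan(C,10,B);plan(D,5,C)
```

```text
7.0667 [ 0.582  -0.1393  0.0846] [-0.3 -0.4 -1.6] [ 0.28  0.07 -0.05]
342 205
rows 1 xyz [ 0.47 -1.06  1.18] a [-0.2   0.05  0.05] -> tcp [ 0.581  -0.1401  0.0835]
rows 5 xyz [ 0.31 -0.2   3.75] a [-0.04  1.16  0.01] -> tcp [ 0.5818 -0.1435  0.0663]
rows 10 xyz [-0.25  0.    3.2 ] a [ 0.    1.15 -0.  ] -> tcp [ 0.5832 -0.1493  0.0348]
rows 5 xyz [-0.13  0.    1.6 ] a [-0.    0.57 -0.  ] -> tcp [ 0.5834 -0.1498  0.0268]
```

View pics/s1c.png

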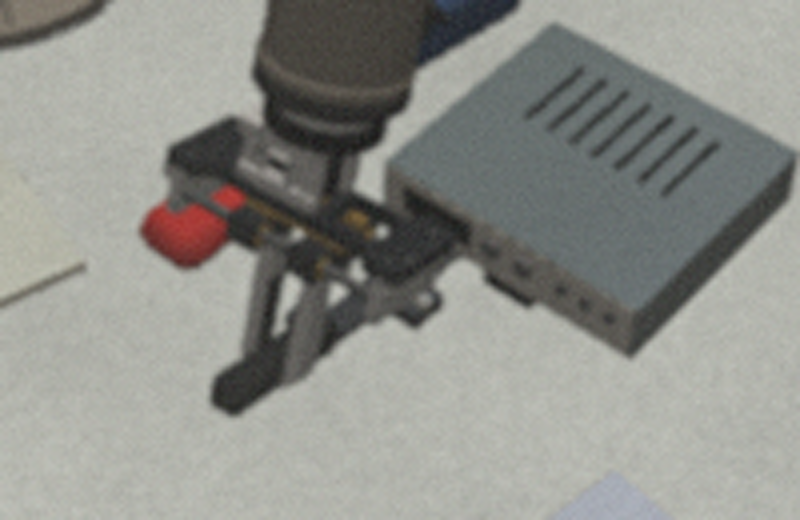

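The bar is in over the ridge, and the gripper is clear of the supply. Next I'll lever the bar down.

Request:
servo_tool([
  {"x": 0.3, "y": -0.2, "z": 3.7, "ax": 0, "ay": 1.2, "az": 0, "gripper": -1},
  {"x": 0.3, "y": -0.2, "z": 3.7, "ax": 0, "ay": 1.2, "az": 0, "gripper": -1},
  {"x": 0.3, "y": -0.2, "z": 3.7, "ax": 0, "ay": 1.2, "az": 0, "gripper": -1},
  {"x": 0.3, "y": -0.2, "z": 3.7, "ax": 0, "ay": 1.2, "az": 0, "gripper": -1},
  {"x": 0.3, "y": -0.2, "z": 3.7, "ax": 0, "ay": 1.1, "az": 0, "gripper": -1},
  {"x": 0, "y": 0, "z": 0, "ax": 0, "ay": 0, "az": 0, "gripper": -1},
])

```text
clock: 7.62
tool_pos: [0.5818, -0.145, 0.0665]
orientation: [[-0.225, 0.973, 0.042], [0.955, 0.229, -0.191], [-0.196, -0.003, -0.981]]
wrist_force: [0.9, 2.0, 0.3]
opening: 0.227
finger_force: 50.0
```

Request:
servo_tool([
  {"x": -0.2, "y": 0, "z": 3.2, "ax": 0, "ay": 1.15, "az": 0, "gripper": -1},
  {"x": -0.2, "y": 0, "z": 3.2, "ax": 0, "ay": 1.15, "az": 0, "gripper": -1},
  {"x": -0.2, "y": 0, "z": 3.2, "ax": 0, "ay": 1.15, "az": 0, "gripper": -1},
  {"x": 0, "y": 0, "z": 0, "ax": 0, "ay": 0, "az": 0, "gripper": -1},
  {"x": 0, "y": 0, "z": 0, "ax": 0, "ay": 0, "az": 0, "gripper": -1},
])

```text
clock: 8.03
tool_pos: [0.5827, -0.1469, 0.0576]
orientation: [[-0.228, 0.973, 0.029], [0.964, 0.23, -0.136], [-0.139, -0.003, -0.99]]
wrist_force: [2.5, -3.3, 3.2]
opening: 0.232
finger_force: 50.0
```

Run:
```python
from h import *
o=get_obs(); print(o["clock"],o["tool_pos"].round(4),o["wrist_force"].round(1),o["moment"].round(2))
sl=.084
C=barpose(sw(0,-.004,.0205),.160,sl,0.0); D=barpose(sw(0,-.004,.0205),.160,sl,-.055)
plan(C,7);plan(D,5,C)
```

```text
8.0333 [ 0.5827 -0.1469  0.0576] [ 2.5 -3.3  3.2] [-1.29 -0.38 -0.01]
rows 7 xyz [-0.1   0.01  3.28] a [-0.02  1.14 -0.02] -> tcp [ 0.5832 -0.1493  0.0348]
rows 5 xyz [-0.15 -0.    1.76] a [-0.    0.63 -0.  ] -> tcp [ 0.5834 -0.1499  0.026 ]
```

Request:
servo_tool([
  {"x": -0.1, "y": 0, "z": 3.3, "ax": 0, "ay": 1.15, "az": 0, "gripper": -1},
  {"x": -0.1, "y": 0, "z": 3.3, "ax": 0, "ay": 1.15, "az": 0, "gripper": -1},
  {"x": -0.1, "y": 0, "z": 3.3, "ax": 0, "ay": 1.15, "az": 0, "gripper": -1},
  {"x": -0.1, "y": 0, "z": 3.3, "ax": 0, "ay": 1.15, "az": 0, "gripper": -1},
  {"x": -0.1, "y": 0, "z": 3.3, "ax": 0, "ay": 1.15, "az": 0, "gripper": -1},
  {"x": -0.1, "y": 0, "z": 3.3, "ax": 0, "ay": 1.15, "az": 0, "gripper": -1},
  {"x": -0.1, "y": 0, "z": 3.3, "ax": 0, "ay": 1.15, "az": 0, "gripper": -1},
  {"x": 0, "y": 0, "z": 0, "ax": 0, "ay": 0, "az": 0, "gripper": -1},
])

```text
clock: 8.7
tool_pos: [0.5832, -0.1502, 0.0346]
orientation: [[-0.229, 0.973, -0.003], [0.973, 0.229, 0.001], [0.001, -0.003, -1.0]]
wrist_force: [0.8, -5.3, 9.7]
opening: 0.227
finger_force: 50.0
```

Request:
servo_tool([
  {"x": -0.1, "y": 0, "z": 1.8, "ax": 0, "ay": 0.63, "az": 0, "gripper": -1},
  {"x": -0.1, "y": 0, "z": 1.8, "ax": 0, "ay": 0.63, "az": 0, "gripper": -1},
  {"x": -0.1, "y": 0, "z": 1.8, "ax": 0, "ay": 0.63, "az": 0, "gripper": -1},
  {"x": -0.1, "y": 0, "z": 1.8, "ax": 0, "ay": 0.63, "az": 0, "gripper": -1},
  {"x": -0.1, "y": 0, "z": 1.8, "ax": 0, "ay": 0.63, "az": 0, "gripper": -1},
  {"x": 0, "y": 0, "z": 0, "ax": 0, "ay": 0, "az": 0, "gripper": -1},
  {"x": 0, "y": 0, "z": 0, "ax": 0, "ay": 0, "az": 0, "gripper": -1},
])

```text
clock: 9.28
tool_pos: [0.5835, -0.1507, 0.026]
orientation: [[-0.229, 0.973, -0.015], [0.972, 0.23, 0.052], [0.054, -0.002, -0.999]]
wrist_force: [0.7, -8.5, 9.2]
opening: 0.231
finger_force: 50.0
```

Run:
```python
from h import *
o=get_obs(); R=o["orientation"];t=o["tool_pos"]; print(o["clock"],t.round(4),R.round(3).tolist(),o["wrist_force"].round(1),o["moment"].round(2),o["opening"])
s=shot("wrist","w5.png"); np.savez("w5.npz",**s)
f=lambda a,h,y=0:t+R@np.array([a,y,TZ-h])
print("shank at hook",proj(s,[f(.08,.008),f(.055,.024)]).round(0).tolist(),"z",f(.08,.008)[2],"hook",proj(s,sw(-.08,.003,.04)).round(0).tolist())
```

```text
9.2833 [ 0.5835 -0.1507  0.026 ] [[-0.229, 0.973, -0.015], [0.972, 0.23, 0.052], [0.054, -0.002, -0.999]] [ 0.7 -8.5  9.2] [-2.09 -0.13 -0.08] 0.23119437273836124
shank at hook [[320.0, 109.0], [320.0, 162.0]] z 0.024053028665074302 hook [[290.0, 102.0]]
```

View pics/w5.png

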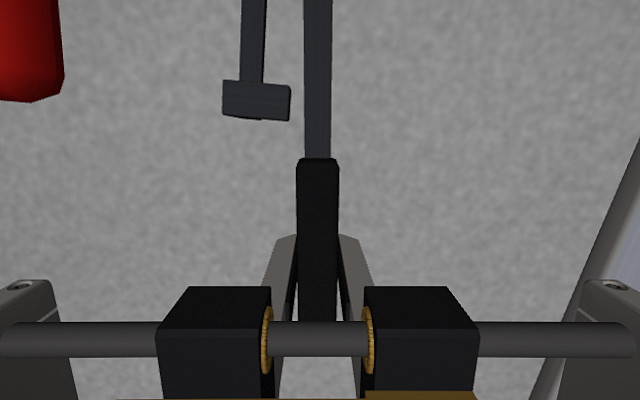

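Run:
```python
from h import *
o=get_obs(); F=np.eye(4); u,_,v=np.linalg.svd(o["orientation"]); F[:3,:3]=u@v; F[:3,3]=o["tool_pos"]
tip=F[:3,3]+F[:3,:3]@[.235,0,.008]
a=np.radians(SA); ux=np.array([np.cos(a),np.sin(a),0]); uy=np.array([-ux[1],ux[0],0])
for P in (tip,F[:3,3],F[:3,3]+F[:3,:3]@[.08,0,0]): print((P-SO)@ux,(P-SO)@uy)
th=np.radians(-8.3); Q=np.eye(4); Q[:3,:3]=Ro.from_rotvec([0,0,th]).as_matrix(); Q[:3,3]=tip-Q[:3,:3]@tip
T=Q@F; plan(T,8,F); G=T[:3,3]+T[:3,:3]@[.08,0,0]; print((G-SO)@ux,(G-SO)@uy)
```

```text
0.07352930243145243 0.0016474442103481498
-0.16077763532827088 -0.01750857922834348
-0.08115986142509693 -0.0110058564131785
rows 8 xyz [ 0.04 -4.26  0.01] a [-0.06  0.    1.04] -> tcp [ 0.55   -0.156   0.0261]
-0.08136619690225423 0.011457016956874592
```

Request:
servo_tool([
  {"x": 0, "y": -4.3, "z": 0, "ax": -0.06, "ay": 0, "az": 1.04, "gripper": -1},
  {"x": 0, "y": -4.3, "z": 0, "ax": -0.06, "ay": 0, "az": 1.04, "gripper": -1},
  {"x": 0, "y": -4.3, "z": 0, "ax": -0.06, "ay": 0, "az": 1.04, "gripper": -1},
  {"x": 0, "y": -4.3, "z": 0, "ax": -0.06, "ay": 0, "az": 1.04, "gripper": -1},
])

```text
clock: 9.67
tool_pos: [0.568, -0.1537, 0.0265]
orientation: [[-0.158, 0.987, -0.008], [0.986, 0.158, 0.053], [0.053, 0.0, -0.999]]
wrist_force: [8.1, -5.1, 7.9]
opening: 0.23
finger_force: 50.1
```

Request:
servo_tool([
  {"x": 0, "y": -4.3, "z": 0, "ax": -0.06, "ay": 0, "az": 1.04, "gripper": -1},
  {"x": 0, "y": -4.3, "z": 0, "ax": -0.06, "ay": 0, "az": 1.04, "gripper": -1},
  {"x": 0, "y": -4.3, "z": 0, "ax": -0.06, "ay": 0, "az": 1.04, "gripper": -1},
  {"x": 0, "y": -4.3, "z": 0, "ax": -0.06, "ay": 0, "az": 1.04, "gripper": -1},
  {"x": 0, "y": 0, "z": 0, "ax": 0, "ay": 0, "az": 0, "gripper": -1},
])

```text
clock: 10.08
tool_pos: [0.5501, -0.1555, 0.0265]
orientation: [[-0.085, 0.996, -0.005], [0.995, 0.085, 0.054], [0.055, -0.0, -0.999]]
wrist_force: [3.5, -5.0, 8.3]
opening: 0.225
finger_force: 50.4
```

Run:
```python
from h import *
o=get_obs(); R=o["orientation"];t=o["tool_pos"]; print(o["clock"],t.round(4),R.round(3).tolist(),o["wrist_force"].round(1),o["moment"].round(2),o["opening"])
s=shot("wrist","w6.png"); np.savez("w6.npz",**s)
f=lambda a,h,y=0:t+R@np.array([a,y,TZ-h])
print("shank at hook",proj(s,[f(.08,.008),f(.055,.024)]).round(0).tolist(),"z",f(.08,.008)[2],"hook",proj(s,sw(-.08,.003,.04)).round(0).tolist())
```

```text
10.0833 [ 0.5501 -0.1555  0.0265] [[-0.085, 0.996, -0.005], [0.995, 0.085, 0.054], [0.055, -0.0, -0.999]] [ 3.5 -5.   8.3] [-1.23 -0.83 -0.8 ] 0.22511827489746236
shank at hook [[320.0, 108.0], [320.0, 161.0]] z 0.024546251350528132 hook [[337.0, 104.0]]
```

View pics/w6.png

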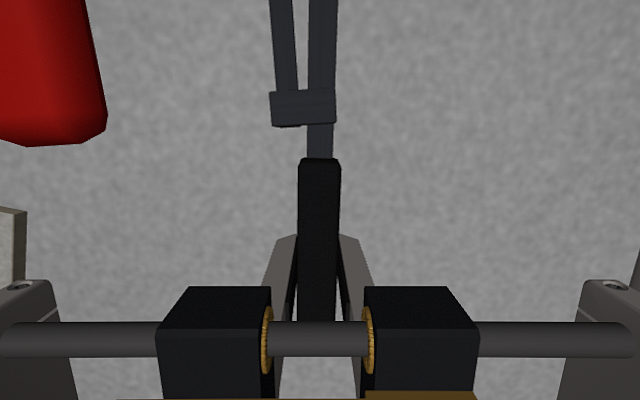

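The shank is now fully under the hook arm at (303,105). I'll let the bar rise onto the hook.

Request:
servo_tool([
  {"x": 0.1, "y": 0, "z": -1.7, "ax": 0, "ay": -0.63, "az": 0, "gripper": -1},
  {"x": 0.1, "y": 0, "z": -1.7, "ax": 0, "ay": -0.63, "az": 0, "gripper": -1},
  {"x": 0.1, "y": 0, "z": -1.7, "ax": 0, "ay": -0.63, "az": 0, "gripper": -1},
  {"x": 0.1, "y": 0, "z": -1.5, "ax": 0, "ay": -0.55, "az": 0, "gripper": -1},
  {"x": 0, "y": 0, "z": 0, "ax": 0, "ay": 0, "az": 0, "gripper": -1},
])

```text
clock: 10.55
tool_pos: [0.551, -0.1551, 0.0333]
orientation: [[-0.087, 0.996, -0.001], [0.996, 0.087, 0.011], [0.011, 0.0, -1.0]]
wrist_force: [4.8, -4.5, 7.3]
opening: 0.23
finger_force: 50.2
```

Run:
```python
from h import *
o=get_obs(); R=o["orientation"];t=o["tool_pos"]; print(o["clock"],t.round(4),R.round(3).tolist(),o["wrist_force"].round(1),o["moment"].round(2))
```

```text
10.55 [ 0.551  -0.1551  0.0333] [[-0.087, 0.996, -0.001], [0.996, 0.087, 0.011], [0.011, 0.0, -1.0]] [ 4.8 -4.5  7.3] [-1.39 -1.36 -0.63]
```

Request:
servo_tool([
  {"x": 0, "y": 0, "z": -0.7, "ax": 0, "ay": -0.25, "az": 0, "gripper": -1},
  {"x": 0, "y": 0, "z": -0.7, "ax": 0, "ay": -0.25, "az": 0, "gripper": -1},
  {"x": 0, "y": 0, "z": -0.6, "ax": 0, "ay": -0.2, "az": 0, "gripper": -1},
  {"x": 0, "y": 0, "z": 0, "ax": 0, "ay": 0, "az": 0, "gripper": -1},
])

```text
clock: 10.88
tool_pos: [0.551, -0.155, 0.0352]
orientation: [[-0.087, 0.996, 0.0], [0.996, 0.087, -0.0], [-0.0, 0.0, -1.0]]
wrist_force: [5.7, -4.5, 7.5]
opening: 0.229
finger_force: 50.2
```

Request:
servo_tool([
  {"x": 0, "y": 0, "z": 0, "ax": 0, "ay": 0, "az": 0, "gripper": -0.5},
  {"x": 0, "y": 0, "z": 0, "ax": 0, "ay": 0, "az": 0, "gripper": -0.45},
  {"x": 0, "y": 0, "z": 0, "ax": 0, "ay": 0, "az": 0, "gripper": -0.35},
  {"x": 0, "y": 0, "z": 0, "ax": 0, "ay": 0, "az": 0, "gripper": -0.2},
  {"x": 0, "y": 0, "z": 0, "ax": 0, "ay": 0, "az": 0, "gripper": -0.1},
  {"x": 0, "y": 0, "z": 0, "ax": 0, "ay": 0, "az": 0, "gripper": -0.1},
  {"x": 0, "y": 0, "z": 0, "ax": 0, "ay": 0, "az": 0, "gripper": -0.1},
])

```text
clock: 11.47
tool_pos: [0.5486, -0.1543, 0.0337]
orientation: [[-0.087, 0.996, -0.004], [0.996, 0.087, 0.002], [0.003, -0.004, -1.0]]
wrist_force: [-0.3, -0.3, 0.6]
opening: 0.448
finger_force: 0.0
```

Run:
```python
from h import *
o=get_obs(); R=o["orientation"];t=o["tool_pos"]; print(o["clock"],t.round(4),R.round(3).tolist(),o["wrist_force"].round(1),o["moment"].round(2),o["opening"])
s=shot("wrist","w7.png"); V=s["p"].max(2).astype(int)
for v in(20,60,140,170,200,240):
    q=np.where(V[v,270:370]<75)[0]+270; print(v,q.min(),q.max())
c=V[140:180,318]; print(c)
f=lambda a,h,y=0:t+R@np.array([a,y,TZ-h])
print(proj(s,[f(.08,.008),f(.055,.024)]).round(0).tolist())
```

```text
11.4667 [ 0.5486 -0.1543  0.0337] [[-0.087, 0.996, -0.004], [0.996, 0.087, 0.002], [0.003, -0.004, -1.0]] [-0.3 -0.3  0.6] [-0.11  0.1  -0.04] 0.44796234562502385
20 274 340
60 278 339
140 311 336
170 302 345
200 302 344
240 277 357
[50 49 49 47 48 46 48 47 48 47 47 48 48 49 49 48 48 48 50 45 23  8 12 10
 14 17 19 22 21 21 21 21 19 19 20 18 18 22 20 20]
[[320.0, 108.0], [320.0, 161.0]]
```

Request:
servo_tool([
  {"x": 0, "y": 0, "z": -15, "ax": 0, "ay": 0, "az": 0, "gripper": -0.1},
  {"x": 0, "y": 0, "z": -35, "ax": 0, "ay": 0, "az": 0, "gripper": -0.1},
  {"x": 0, "y": 0, "z": -35, "ax": 0, "ay": 0, "az": 0, "gripper": 0},
  {"x": 0, "y": 0, "z": -35, "ax": 0, "ay": 0, "az": 0, "gripper": 0},
  {"x": 0, "y": 0, "z": 0, "ax": 0, "ay": 0, "az": 0, "gripper": 0},
])

```text
clock: 11.93
tool_pos: [0.5518, -0.1558, 0.1597]
orientation: [[-0.086, 0.996, 0.003], [0.996, 0.086, 0.002], [0.002, 0.003, -1.0]]
wrist_force: [1.9, -1.1, 0.9]
opening: 0.497
finger_force: 0.0
```

Run:
```python
from h import *
o=get_obs(); print(o["clock"],o["tool_pos"].round(4))
T=np.eye(4); T[:3,:3]=toolR(17.3,0); T[:3,3]=[.477,-.381,.156]
plan(T,13)
s=shot("wrist","w8.png"); np.savez("w8.npz",**s)
V=s["p"].max(2).astype(int)
print("pry/lip pred edges (z18,z28)",proj(s,[[.4945,.0466,.018],[.6276,.0684,.018],[.6276,.0684,.028]]).round(1).tolist())
```

```text
11.9333 [ 0.5518 -0.1558  0.1597]
rows 13 xyz [-19.25   4.27   0.26] a [ 0.01 -0.02  5.97] -> tcp [ 0.477 -0.381  0.156]
pry/lip pred edges (z18,z28) [[269.4, -53.2], [437.7, -68.4], [442.4, -75.5]]
```

Request:
servo_tool([
  {"x": -19.2, "y": 4.3, "z": 0.3, "ax": 0, "ay": 0, "az": 5.97, "gripper": 0},
  {"x": -19.2, "y": 4.3, "z": 0.3, "ax": 0, "ay": 0, "az": 5.97, "gripper": 0},
  {"x": -19.2, "y": 4.3, "z": 0.3, "ax": 0, "ay": 0, "az": 5.97, "gripper": 0},
  {"x": -19.2, "y": 4.3, "z": 0.3, "ax": 0, "ay": 0, "az": 5.97, "gripper": 0},
  {"x": -19.2, "y": 4.3, "z": 0.3, "ax": 0, "ay": 0, "az": 5.97, "gripper": 0},
  {"x": -19.2, "y": 4.3, "z": 0.3, "ax": 0, "ay": 0, "az": 5.97, "gripper": 0},
  {"x": -19.2, "y": 4.3, "z": 0.3, "ax": 0, "ay": 0, "az": 5.97, "gripper": 0},
  {"x": -19.2, "y": 4.3, "z": 0.3, "ax": 0, "ay": 0, "az": 5.97, "gripper": 0},
  {"x": -19.2, "y": 4.3, "z": 0.3, "ax": 0, "ay": 0, "az": 5.97, "gripper": 0},
  {"x": -19.2, "y": 4.3, "z": 0.3, "ax": 0, "ay": 0, "az": 5.97, "gripper": 0},
])

```text
clock: 12.82
tool_pos: [0.5183, -0.3409, 0.1494]
orientation: [[0.819, 0.574, -0.005], [0.574, -0.819, 0.003], [-0.003, -0.005, -1.0]]
wrist_force: [0.1, 0.1, -0.2]
opening: 0.496
finger_force: 0.0
```

Request:
servo_tool([
  {"x": -19.2, "y": 4.3, "z": 0.3, "ax": 0, "ay": 0, "az": 5.97, "gripper": 0},
  {"x": -19.2, "y": 4.3, "z": 0.3, "ax": 0, "ay": 0, "az": 5.97, "gripper": 0},
  {"x": -19.2, "y": 4.3, "z": 0.3, "ax": 0, "ay": 0, "az": 5.97, "gripper": 0},
  {"x": 0, "y": 0, "z": 0, "ax": 0, "ay": 0, "az": 0, "gripper": 0},
  {"x": 0, "y": 0, "z": 0, "ax": 0, "ay": 0, "az": 0, "gripper": 0},
])

```text
clock: 13.23
tool_pos: [0.4743, -0.3799, 0.1488]
orientation: [[0.955, 0.298, -0.005], [0.298, -0.955, 0.003], [-0.004, -0.004, -1.0]]
wrist_force: [0.7, 0.5, -1.2]
opening: 0.5
finger_force: 0.0
```

Run:
```python
from h import *
o=get_obs(); print(o["clock"],o["tool_pos"].round(4),np.degrees(np.arctan2(o["orientation"][1,0],o["orientation"][0,0])),o["joints"].round(0))
s=shot("wrist","w9.png"); np.savez("w9.npz",**s); hsv=cv2.cvtColor(s["p"],cv2.COLOR_BGR2HSV)
wood=((hsv[...,1]>60)&(hsv[...,0]<25)).astype(np.uint8)*255
wood=cv2.morphologyEx(wood,cv2.MORPH_OPEN,np.ones((5,5)))
cs=cv2.findContours(wood,cv2.RETR_EXTERNAL,cv2.CHAIN_APPROX_NONE)[0]
for c in cs:
    if cv2.contourArea(c)>300: print(cv2.boundingRect(c),cv2.minAreaRect(c),rect(s,wood,.023,[*cv2.boundingRect(c)[:2],cv2.boundingRect(c)[0]+cv2.boundingRect(c)[2],cv2.boundingRect(c)[1]+cv2.boundingRect(c)[3]]))
# top-camera check of bar and psu
t=shot("top","t2.png"); h2=cv2.cvtColor(t["p"],cv2.COLOR_BGR2HSV)
psu=((h2[...,1]>25)&(h2[...,0]>85)&(h2[...,2]<140)).astype(np.uint8)*255
print("psu",rect(t,psu,.073,(205,130,300,235),1))
```

```text
13.2333 [ 0.4743 -0.3799  0.1488] 17.33275667649565 [ -7.  33.  55. 107. -31.  58. -11.]
(423, 390, 113, 10) ((479.0, 394.5), (9.0, 112.0), 90.0) [array([ 312.6, -616.2,  123.7,   12.2,  -72. ])]
(410, 306, 23, 69) ((421.57080078125, 339.99322509765625), (68.92621612548828, 19.246246337890625), 84.5596694946289) [array([ 357.6, -530.3,   85.7,   20.2,   26.3])]
(202, 306, 23, 69) ((212.40988159179688, 339.9918212890625), (19.46518325805664, 68.89769744873047), 5.194429397583008) [array([ 291. , -319.9,   86.1,   20.5,    8.7])]
(387, 244, 163, 50) ((468.0, 268.5), (49.0, 162.0), 90.0) [array([ 448.2, -540.6,  158.5,   52.8,  -72.4])]
(0, 161, 15, 51) ((7.0, 186.0), (50.0, 14.0), 90.0) [array([ 397.7, -105.2,   50.1,   12.2,    2.8])]
(306, 88, 35, 139) ((323.0, 157.0), (138.0, 34.0), 90.0) [array([ 507.4, -373.4,  124. ,   29.4,   17.4])]
psu [array([565.8, 161.3, 219.9, 194.2,   9.8])]
```

Run:
```python
from h import *
T=np.eye(4); T[:3,:3]=toolR(17.4,0); T[:3,3]=[.4769,-.383,.0135]
plan(T,1)
o=get_obs();print(o["tool_pos"])
```

```text
rows 1 xyz [  0.26   4.85 135.54] a [-0.24  0.2   0.13] -> tcp [ 0.4769 -0.383   0.0135]
[ 0.4758139  -0.37884785  0.14905855]
```

Request:
servo_tool([
  {"x": 1, "y": 4, "z": 25, "ax": -0.2, "ay": 0.2, "az": 0, "gripper": 0},
  {"x": 0, "y": 0, "z": 35, "ax": 0, "ay": 0, "az": 0, "gripper": 0},
  {"x": 0, "y": 0, "z": 35, "ax": 0, "ay": 0, "az": 0, "gripper": 0},
  {"x": 0, "y": 0, "z": 25, "ax": 0, "ay": 0, "az": 0, "gripper": 0},
  {"x": 0, "y": 0, "z": 12, "ax": 0, "ay": 0, "az": 0, "gripper": 0},
  {"x": 0, "y": 0, "z": 3, "ax": 0, "ay": 0, "az": 0, "gripper": 0},
  {"x": 0, "y": 0, "z": 0, "ax": 0, "ay": 0, "az": 0, "gripper": 0},
], newtons=12)

```text
clock: 13.92
tool_pos: [0.4777, -0.3829, 0.0147]
orientation: [[0.954, 0.3, -0.0], [0.3, -0.954, 0.0], [-0.0, -0.0, -1.0]]
wrist_force: [0.6, -0.2, 0.5]
opening: 0.5
finger_force: 0.0
```

Request:
servo_tool([
  {"x": 0, "y": 0, "z": 0, "ax": 0, "ay": 0, "az": 0, "gripper": -1},
  {"x": 0, "y": 0, "z": 0, "ax": 0, "ay": 0, "az": 0, "gripper": -1},
  {"x": 0, "y": 0, "z": 0, "ax": 0, "ay": 0, "az": 0, "gripper": -1},
  {"x": 0, "y": 0, "z": 0, "ax": 0, "ay": 0, "az": 0, "gripper": -1},
  {"x": 0, "y": 0, "z": 0, "ax": 0, "ay": 0, "az": 0, "gripper": -1},
  {"x": 0, "y": 0, "z": 0, "ax": 0, "ay": 0, "az": 0, "gripper": -1},
])

```text
clock: 14.42
tool_pos: [0.4783, -0.3833, 0.0159]
orientation: [[0.954, 0.299, 0.002], [0.299, -0.954, -0.0], [0.002, 0.001, -1.0]]
wrist_force: [-0.1, 1.5, 9.3]
opening: 0.323
finger_force: 12.0
```

Run:
```python
from h import *
o=get_obs(); print(o["clock"],o["tool_pos"].round(4),np.degrees(np.arctan2(o["orientation"][1,0],o["orientation"][0,0])),o["wrist_force"].round(1),o["opening"],o["finger_force"])
s=shot("wrist","w10.png"); hsv=cv2.cvtColor(s["p"],cv2.COLOR_BGR2HSV)
wood=((hsv[...,1]>60)&(hsv[...,0]<25)).astype(np.uint8)*255
print(rect(s,wood,.023,(270,30,380,285)))
for v in (200,150,100,60,250):
    q=np.where(wood[v,270:380])[0]+270; print(v,q.min() if len(q) else None,q.max() if len(q) else None)
q=np.where(wood[:,320])[0]; print("rows",q.min())
R=o["orientation"]; print(proj(s,o["tool_pos"]+R@[.0945,0,-.0095]))
```

```text
14.4167 [ 0.4783 -0.3833  0.0159] 17.404746207341883 [-0.1  1.5  9.3] 0.32258533635254383 11.998326927423477
[array([ 515.2, -370.7,  107.9,   30.4,   17.4])]
200 289 345
150 288 347
100 287 349
60 None None
250 289 345
rows 74
[[319.28951864  69.72802419]]
```

Request:
servo_tool([
  {"x": 0, "y": 0, "z": -5, "ax": 0, "ay": 0, "az": 0, "gripper": -1},
  {"x": 0, "y": 0, "z": -25, "ax": 0, "ay": 0, "az": 0, "gripper": -1},
  {"x": 0, "y": 0, "z": -30, "ax": 0, "ay": 0, "az": 0, "gripper": -1},
  {"x": 0, "y": 0, "z": -20, "ax": 0, "ay": 0, "az": 0, "gripper": -1},
  {"x": 0, "y": 0, "z": 0, "ax": 0, "ay": 0, "az": 0, "gripper": -1},
])

```text
clock: 14.88
tool_pos: [0.4788, -0.3845, 0.099]
orientation: [[0.954, 0.299, 0.005], [0.299, -0.954, -0.002], [0.004, 0.004, -1.0]]
wrist_force: [0.1, -0.5, -0.3]
opening: 0.317
finger_force: 12.0
```

```bash
cat >> h.py <<'E'
PO=np.array([.5669,.1598,0]); PA=99.4
def blockT(front,y,z):
    a=np.radians(PA); ux=np.array([np.cos(a),np.sin(a),0]); uy=np.array([-ux[1],ux[0],0])
    T=np.eye(4); T[:3,:3]=toolR(PA,0); T[:3,3]=PO+ux*(front-.0925)+uy*y+[0,0,z]; return T
E
python3 - <<'E'
from h import *
o=get_obs(); print(o["tool_pos"].round(4),o["finger_force"],o["opening"])
plan(blockT(-.135,-.045,.10),14)
E
```

```text
[ 0.4788 -0.3845  0.099 ] 11.99226513504982 0.31745836558726814
rows 14 xyz [28.48 -3.56 -0.04] a [ 0.02 -0.   -5.86] -> tcp [ 0.6485 -0.0573  0.1   ]
```

Request:
servo_tool([
  {"x": 28.5, "y": -3.6, "z": 0, "ax": 0, "ay": 0, "az": -5.86, "gripper": -1},
  {"x": 28.5, "y": -3.6, "z": 0, "ax": 0, "ay": 0, "az": -5.86, "gripper": -1},
  {"x": 28.5, "y": -3.6, "z": 0, "ax": 0, "ay": 0, "az": -5.86, "gripper": -1},
  {"x": 28.5, "y": -3.6, "z": 0, "ax": 0, "ay": 0, "az": -5.86, "gripper": -1},
  {"x": 28.5, "y": -3.6, "z": 0, "ax": 0, "ay": 0, "az": -5.86, "gripper": -1},
  {"x": 28.5, "y": -3.6, "z": 0, "ax": 0, "ay": 0, "az": -5.86, "gripper": -1},
  {"x": 28.5, "y": -3.6, "z": 0, "ax": 0, "ay": 0, "az": -5.86, "gripper": -1},
])

```text
clock: 15.47
tool_pos: [0.6243, -0.2497, 0.0947]
orientation: [[0.519, 0.855, 0.001], [0.855, -0.519, -0.0], [0.0, 0.001, -1.0]]
wrist_force: [0.2, -0.6, -1.7]
opening: 0.315
finger_force: 12.0
```

Request:
servo_tool([
  {"x": 28.5, "y": -3.6, "z": 0, "ax": 0, "ay": 0, "az": -5.86, "gripper": -1},
  {"x": 28.5, "y": -3.6, "z": 0, "ax": 0, "ay": 0, "az": -5.86, "gripper": -1},
  {"x": 28.5, "y": -3.6, "z": 0, "ax": 0, "ay": 0, "az": -5.86, "gripper": -1},
  {"x": 28.5, "y": -3.6, "z": 0, "ax": 0, "ay": 0, "az": -5.86, "gripper": -1},
  {"x": 28.5, "y": -3.6, "z": 0, "ax": 0, "ay": 0, "az": -5.86, "gripper": -1},
  {"x": 28.5, "y": -3.6, "z": 0, "ax": 0, "ay": 0, "az": -5.86, "gripper": -1},
  {"x": 28.5, "y": -3.6, "z": 0, "ax": 0, "ay": 0, "az": -5.86, "gripper": -1},
  {"x": 0, "y": 0, "z": 0, "ax": 0, "ay": 0, "az": 0, "gripper": -1},
  {"x": 0, "y": 0, "z": 0, "ax": 0, "ay": 0, "az": 0, "gripper": -1},
])

```text
clock: 16.22
tool_pos: [0.6465, -0.0532, 0.0947]
orientation: [[-0.167, 0.986, 0.0], [0.986, 0.167, 0.001], [0.001, 0.0, -1.0]]
wrist_force: [0.4, -0.5, -0.6]
opening: 0.316
finger_force: 12.0
```

Run:
```python
from h import *
o=get_obs(); print(o["clock"],o["tool_pos"].round(4),np.degrees(np.arctan2(o["orientation"][1,0],o["orientation"][0,0])),o["wrist_force"].round(1))
s=shot("wrist","w11.png"); np.savez("w11.npz",**s); hsv=cv2.cvtColor(s["p"],cv2.COLOR_BGR2HSV)
wood=((hsv[...,1]>60)&(hsv[...,0]<25)).astype(np.uint8)*255
print("block at its top z",rect(s,wood,o["tool_pos"][2]+.0085,(270,30,380,285)))
V=s["p"].max(2).astype(int); 
print("pred psu corners",proj(s,[[.4741,.0431,.073],[.6923,.0791,.073],[.6276,.0684,.078]]).round(0).tolist(), "lip z28",proj(s,[[.6276,.0684,.028]]).round(0))
print(V[0:70:2,250],V[0:70:2,400])
plan(blockT(-.130,-.045,.02),4)
```

```text
16.2167 [ 0.6465 -0.0532  0.0947] 99.59356486712211 [ 0.4 -0.5 -0.6]
block at its top z [array([638.6, -12.5, 107.1,  30.5, -80.8])]
pred psu corners [[23.0, 20.0], [449.0, 23.0], [323.0, 20.0]] lip z28 [[322.  41.]]
[ 86  88  88  87  87  87  89  35 179  41  49  49  53  49  51  50  49  51
  50  52  48 147 147 147 148 150 147 141 137 139 140 140 139 140 144] [ 89  89  88  88  89  87  85  84 134  48  51  50  52  44  47  48  11  13
  55  52  38 145 146 146 142 140 140 142 143 144 146 147 143 143 145]
rows 4 xyz [ 0.62  0.36 18.72] a [ 0.01 -0.    0.01] -> tcp [ 0.6476 -0.0524  0.02  ]
```

View pics/w11.png

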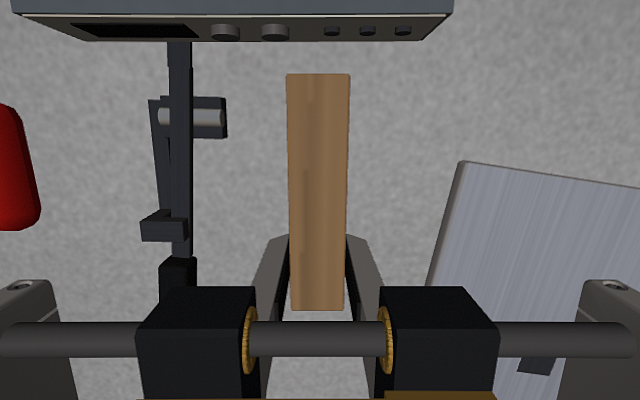

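The view shows the bar held under the hook at (165,230). The supply's lower front edge is at row 41, and the block is square to it at u≈318. I'll lower the block and slide it in.

Request:
servo_tool([
  {"x": 0, "y": 0, "z": 25, "ax": 0, "ay": 0, "az": 0, "gripper": -1},
  {"x": 0, "y": 0, "z": 25, "ax": 0, "ay": 0, "az": 0, "gripper": -1},
  {"x": 0, "y": 0, "z": 20, "ax": 0, "ay": 0, "az": 0, "gripper": -1},
  {"x": 0, "y": 0, "z": 8.5, "ax": 0, "ay": 0, "az": 0, "gripper": -1},
  {"x": 0, "y": 0, "z": 0, "ax": 0, "ay": 0, "az": 0, "gripper": -1},
  {"x": 0, "y": 0, "z": 0, "ax": 0, "ay": 0, "az": 0, "gripper": -1},
])

```text
clock: 16.77
tool_pos: [0.6467, -0.0567, 0.0163]
orientation: [[-0.162, 0.987, 0.0], [0.987, 0.162, -0.001], [-0.001, -0.0, -1.0]]
wrist_force: [0.8, -0.1, -0.4]
opening: 0.319
finger_force: 12.0
```

Request:
servo_tool([
  {"x": 9, "y": 0, "z": 0, "ax": 0, "ay": 0, "az": 0, "gripper": -1},
  {"x": 9, "y": 0, "z": 0, "ax": 0, "ay": 0, "az": 0, "gripper": -1},
  {"x": 5, "y": 0, "z": 0, "ax": 0, "ay": 0, "az": 0, "gripper": -1},
  {"x": 0, "y": 0, "z": 0, "ax": 0, "ay": 0, "az": 0, "gripper": -1},
])

```text
clock: 17.1
tool_pos: [0.6431, -0.0301, 0.0167]
orientation: [[-0.166, 0.986, 0.001], [0.986, 0.166, 0.001], [0.001, 0.001, -1.0]]
wrist_force: [0.1, -0.1, -0.2]
opening: 0.319
finger_force: 12.0
```

Request:
servo_tool([
  {"x": 5, "y": 0, "z": 0, "ax": 0, "ay": 0, "az": 0, "gripper": -1},
  {"x": 5, "y": 0, "z": 0, "ax": 0, "ay": 0, "az": 0, "gripper": -1},
  {"x": 3, "y": 0, "z": 0, "ax": 0, "ay": 0, "az": 0, "gripper": -1},
  {"x": 0, "y": 0, "z": 0, "ax": 0, "ay": 0, "az": 0, "gripper": -1},
])

```text
clock: 17.43
tool_pos: [0.6407, -0.0187, 0.0163]
orientation: [[-0.165, 0.986, 0.0], [0.986, 0.165, 0.0], [0.0, 0.0, -1.0]]
wrist_force: [0.7, 0.5, -1.0]
opening: 0.32
finger_force: 12.0
```

Request:
servo_tool([
  {"x": 3, "y": 0, "z": 0, "ax": 0, "ay": 0, "az": 0, "gripper": -1},
  {"x": 3, "y": 0, "z": 0, "ax": 0, "ay": 0, "az": 0, "gripper": -1},
  {"x": 3, "y": 0, "z": 0, "ax": 0, "ay": 0, "az": 0, "gripper": -1},
  {"x": 3, "y": 0, "z": 0, "ax": 0, "ay": 0, "az": 0, "gripper": -1},
  {"x": 3, "y": 0, "z": 0, "ax": 0, "ay": 0, "az": 0, "gripper": -1},
  {"x": 0, "y": 0, "z": 0, "ax": 0, "ay": 0, "az": 0, "gripper": -1},
])

```text
clock: 17.93
tool_pos: [0.6382, -0.0041, 0.0162]
orientation: [[-0.165, 0.986, 0.0], [0.986, 0.165, 0.0], [0.0, 0.0, -1.0]]
wrist_force: [-0.2, -0.0, -0.3]
opening: 0.321
finger_force: 12.0
```

Request:
servo_tool([
  {"x": 3, "y": 0, "z": 0, "ax": 0, "ay": 0, "az": 0, "gripper": -1},
  {"x": 3, "y": 0, "z": 0, "ax": 0, "ay": 0, "az": 0, "gripper": -1},
  {"x": 3, "y": 0, "z": 0, "ax": 0, "ay": 0, "az": 0, "gripper": -1},
  {"x": 3, "y": 0, "z": 0, "ax": 0, "ay": 0, "az": 0, "gripper": -1},
  {"x": 0, "y": 0, "z": 0, "ax": 0, "ay": 0, "az": 0, "gripper": -1},
])

```text
clock: 18.35
tool_pos: [0.6363, 0.0078, 0.0162]
orientation: [[-0.165, 0.986, 0.0], [0.986, 0.165, 0.0], [0.0, 0.0, -1.0]]
wrist_force: [-0.3, -0.0, -0.6]
opening: 0.317
finger_force: 12.0
```

Request:
servo_tool([
  {"x": 1, "y": 0, "z": 0, "ax": 0, "ay": 0, "az": 0, "gripper": -1},
  {"x": 1, "y": 0, "z": 0, "ax": 0, "ay": 0, "az": 0, "gripper": -1},
  {"x": 1, "y": 0, "z": 0, "ax": 0, "ay": 0, "az": 0, "gripper": -1},
  {"x": 1, "y": 0, "z": 0, "ax": 0, "ay": 0, "az": 0, "gripper": -1},
  {"x": 0, "y": 0, "z": 0, "ax": 0, "ay": 0, "az": 0, "gripper": -1},
], newtons=8)

```text
clock: 18.77
tool_pos: [0.6357, 0.0111, 0.0163]
orientation: [[-0.164, 0.986, 0.0], [0.986, 0.164, 0.0], [0.0, 0.0, -1.0]]
wrist_force: [0.3, 0.7, -0.2]
opening: 0.321
finger_force: 8.0
```

Request:
servo_tool([
  {"x": 1, "y": 0, "z": 0, "ax": 0, "ay": 0, "az": 0, "gripper": -1},
  {"x": 1, "y": 0, "z": 0, "ax": 0, "ay": 0, "az": 0, "gripper": -1},
  {"x": 1, "y": 0, "z": 0, "ax": 0, "ay": 0, "az": 0, "gripper": -1},
  {"x": 0, "y": 0, "z": 0, "ax": 0, "ay": 0, "az": 0, "gripper": -1},
])

```text
clock: 19.1
tool_pos: [0.6353, 0.0137, 0.0163]
orientation: [[-0.164, 0.986, 0.001], [0.986, 0.164, -0.0], [-0.0, 0.001, -1.0]]
wrist_force: [0.1, -1.4, -1.0]
opening: 0.317
finger_force: 8.0
```

Request:
servo_tool([
  {"x": 1, "y": 0, "z": 0, "ax": 0, "ay": 0, "az": 0, "gripper": -1},
  {"x": 1, "y": 0, "z": 0, "ax": 0, "ay": 0, "az": 0, "gripper": -1},
  {"x": 0, "y": 0, "z": 0, "ax": 0, "ay": 0, "az": 0, "gripper": -1},
])

```text
clock: 19.35
tool_pos: [0.6353, 0.014, 0.0165]
orientation: [[-0.163, 0.987, 0.002], [0.987, 0.163, -0.002], [-0.002, 0.001, -1.0]]
wrist_force: [2.0, -7.8, -0.3]
opening: 0.32
finger_force: 8.0
```

Request:
servo_tool([
  {"x": 0, "y": 0, "z": 0, "ax": 0, "ay": 0, "az": 0, "gripper": -1},
  {"x": 0, "y": 0, "z": 0, "ax": 0, "ay": 0, "az": 0, "gripper": -1},
  {"x": -0.5, "y": 0, "z": 0.7, "ax": 0, "ay": 0, "az": 0, "gripper": -1},
  {"x": -0.3, "y": 0, "z": 0.7, "ax": 0, "ay": 0, "az": 0, "gripper": -1},
  {"x": 0, "y": 0, "z": 0, "ax": 0, "ay": 0, "az": 0, "gripper": -1},
])

```text
clock: 19.77
tool_pos: [0.6353, 0.0141, 0.015]
orientation: [[-0.163, 0.987, 0.001], [0.987, 0.163, -0.001], [-0.001, 0.001, -1.0]]
wrist_force: [2.1, -4.8, -0.1]
opening: 0.321
finger_force: 8.0
```

Request:
servo_tool([
  {"x": 0, "y": 0, "z": 0, "ax": 0, "ay": 0, "az": 0, "gripper": -0.3},
  {"x": 0, "y": 0, "z": 0, "ax": 0, "ay": 0, "az": 0, "gripper": -0.2},
  {"x": 0, "y": 0, "z": 0, "ax": 0, "ay": 0, "az": 0, "gripper": -0.1},
  {"x": 0, "y": 0, "z": 0, "ax": 0, "ay": 0, "az": 0, "gripper": -0.1},
  {"x": 0, "y": 0, "z": 0, "ax": 0, "ay": 0, "az": 0, "gripper": -0.1},
])

```text
clock: 20.18
tool_pos: [0.635, 0.0153, 0.0149]
orientation: [[-0.164, 0.986, 0.0], [0.986, 0.164, 0.0], [0.0, 0.0, -1.0]]
wrist_force: [-0.0, -0.8, 0.2]
opening: 0.449
finger_force: 0.0
```

Request:
servo_tool([
  {"x": 0, "y": 0, "z": -10, "ax": 0, "ay": 0, "az": 0, "gripper": -0.1},
  {"x": -5, "y": 0, "z": -25, "ax": 0, "ay": 0, "az": 0, "gripper": -0.1},
  {"x": -15, "y": 0, "z": -30, "ax": 0, "ay": 0, "az": 0, "gripper": -0.1},
  {"x": -20, "y": 0, "z": -35, "ax": 0, "ay": 0, "az": 0, "gripper": -0.1},
  {"x": 0, "y": 0, "z": 0, "ax": 0, "ay": 0, "az": 0, "gripper": -0.1},
])

```text
clock: 20.6
tool_pos: [0.6448, -0.0292, 0.1221]
orientation: [[-0.16, 0.987, 0.009], [0.987, 0.16, -0.001], [-0.002, 0.009, -1.0]]
wrist_force: [1.3, -1.0, -0.3]
opening: 0.446
finger_force: 0.0
```

Run:
```python
from h import *
o=get_obs(); print(o["clock"],o["tool_pos"].round(4),o["wrist_force"].round(1),o["opening"])
s=shot("wrist","w12.png"); np.savez("w12.npz",**s); hsv=cv2.cvtColor(s["p"],cv2.COLOR_BGR2HSV)
wood=((hsv[...,1]>60)&(hsv[...,0]<25)).astype(np.uint8)*255
cs=cv2.findContours(wood,cv2.RETR_EXTERNAL,cv2.CHAIN_APPROX_NONE)[0]
for c in cs:
    if cv2.contourArea(c)>300: b=cv2.boundingRect(c); print(b,rect(s,wood,.023,(b[0],b[1],b[0]+b[2],b[1]+b[3])))
V=s["p"].max(2).astype(int); print("lip preds z28,z24,z18",proj(s,[[.6276,.0684,z] for z in(.028,.024,.018)]).round(1).tolist())
print(V[0:120:2,260])
# bar handle location in image: dark mask
m=((V<30)*255).astype(np.uint8)
for c in cv2.findContours(m,cv2.RETR_EXTERNAL,cv2.CHAIN_APPROX_NONE)[0]:
    if cv2.contourArea(c)>400: print(cv2.boundingRect(c))
# expected handle after release
print("handle mid expected",proj(s,[[.551,-.155,.044]]))
```

```text
20.6 [ 0.6448 -0.0292  0.1221] [ 1.3 -1.  -0.3] 0.4460361382618154
(165, 390, 362, 10) [array([ 704.7, -218.2,  363.8,   11.1,    9.1])]
(401, 306, 21, 69) [array([ 755. , -146.3,   77.6,   17.9,  -74.4])]
(213, 306, 21, 69) [array([ 576.4, -174.3,   77. ,   17.8,  -87. ])]
(0, 132, 67, 116) [array([410.5, -57.9, 104.3,  53.3,  85.1])]
(294, 83, 38, 109) [array([631.6,  26.6,  85.3,  29.7, -80.6])]
lip preds z28,z24,z18 [[316.2, 83.5], [316.2, 83.9], [316.2, 84.6]]
[ 87  87  87  86  87  88  87  87  87  89  88  88  87  88  87  87  88  87
  87  87  88  87  87  88  86  88  88  90  90  87  89  88  89  90  90  90
 141 101  49  51  51  50  77 155 151 149 146 140 135 132 133 138 142 145
 145 145 141 141 142 143]
(395, 286, 226, 112)
(226, 236, 183, 87)
(15, 85, 225, 315)
(103, 77, 108, 8)
(596, 0, 44, 39)
handle mid expected [[188.66355082 334.76308029]]
```

Run:
```python
from h import *
T=np.eye(4); T[:3,:3]=toolR(95,0); T[:3,3]=[.551,-.155,.150]; plan(T,6)
```

```text
rows 6 xyz [-19.14 -18.08  -5.19] a [0.06 0.01 0.71] -> tcp [ 0.551 -0.155  0.15 ]
```

Request:
servo_tool([
  {"x": -19.1, "y": -18.1, "z": -5.2, "ax": 0.1, "ay": 0, "az": 0.7, "gripper": 0},
  {"x": -19.1, "y": -18.1, "z": -5.2, "ax": 0.1, "ay": 0, "az": 0.7, "gripper": 0},
  {"x": -19.1, "y": -18.1, "z": -5.2, "ax": 0.1, "ay": 0, "az": 0.7, "gripper": 0},
  {"x": -19.1, "y": -18.1, "z": -5.2, "ax": 0, "ay": 0, "az": 0.7, "gripper": 0},
  {"x": -19.1, "y": -18.1, "z": -5.2, "ax": 0, "ay": 0, "az": 0.7, "gripper": 0},
  {"x": -19.1, "y": -18.1, "z": -5.2, "ax": 0, "ay": 0, "az": 0.7, "gripper": 0},
  {"x": 0, "y": 0, "z": 0, "ax": 0, "ay": 0, "az": 0, "gripper": 0},
  {"x": 0, "y": 0, "z": 0, "ax": 0, "ay": 0, "az": 0, "gripper": 0},
])

```text
clock: 21.32
tool_pos: [0.5482, -0.1547, 0.1472]
orientation: [[-0.088, 0.996, -0.004], [0.996, 0.088, -0.0], [-0.0, -0.004, -1.0]]
wrist_force: [0.7, -0.1, -0.4]
opening: 0.501
finger_force: 0.0
```

Run:
```python
from h import *
o=get_obs(); print(o["clock"],o["tool_pos"].round(4),o["wrist_force"].round(1),o["opening"])
s=shot("wrist","w13.png"); V=s["p"].max(2).astype(int)
m=((V<32)*255).astype(np.uint8)
cs=[c for c in cv2.findContours(m[:,:],cv2.RETR_EXTERNAL,cv2.CHAIN_APPROX_NONE)[0] if cv2.contourArea(c)>300]
for c in cs: print(cv2.boundingRect(c))
pts=[]
for v in(160,180,200,220):
    q=np.where(V[v,285:355]<32)[0]+285; print(v,q.min() if len(q) else 0,q.max() if len(q) else 0,len(q))
    if len(q)>10: pts.append([(q.min()+q.max())/2,v])
W=cast(s,pts,.044); print(W.round(4).tolist(),np.degrees(np.arctan2(*(W[0]-W[-1])[1::-1])))
q=np.where(V[100:260,319]<32)[0]+100; print("front row",q.min(),"world",cast(s,[[319,q.min()]],.044).round(4), "rear",q.max(),cast(s,[[319,q.max()]],.044).round(4))
T=np.eye(4); T[:3,:3]=toolR(95,0); T[:3,3]=[.551,-.155,.035]; plan(T,1)
```

```text
21.3167 [ 0.5482 -0.1547  0.1472] [ 0.7 -0.1 -0.4] 0.5005205972709877
(403, 286, 220, 113)
(13, 286, 219, 114)
(216, 236, 203, 88)
(308, 142, 27, 124)
160 309 334 26
180 309 333 25
200 309 332 24
220 309 332 24
[[0.5464, -0.1145, 0.044], [0.5476, -0.1314, 0.044], [0.5487, -0.1488, 0.044], [0.5504, -0.1668, 0.044]] 94.34763654317241
front row 142 world [[ 0.543 -0.1    0.044]] rear 259 [[ 0.5524 -0.2038  0.044 ]]
rows 1 xyz [ -1.82   2.35 111.84] a [-0.23 -0.01  0.16] -> tcp [ 0.551 -0.155  0.035]
```

Request:
servo_tool([
  {"x": -0.5, "y": 1.2, "z": 25, "ax": -0.2, "ay": 0, "az": 0.1, "gripper": 0},
  {"x": 0, "y": 0, "z": 35, "ax": 0, "ay": 0, "az": 0, "gripper": 0},
  {"x": 0, "y": 0, "z": 30, "ax": 0, "ay": 0, "az": 0, "gripper": 0},
  {"x": 0, "y": 0, "z": 16, "ax": 0, "ay": 0, "az": 0, "gripper": 0},
  {"x": 0, "y": 0, "z": 6, "ax": 0, "ay": 0, "az": 0, "gripper": 0},
  {"x": 0, "y": 0, "z": 0, "ax": 0, "ay": 0, "az": 0, "gripper": 0},
  {"x": 0, "y": 0, "z": 0, "ax": 0, "ay": 0, "az": 0, "gripper": 0},
], newtons=50)

```text
clock: 21.95
tool_pos: [0.5508, -0.153, 0.0349]
orientation: [[-0.09, 0.996, -0.001], [0.996, 0.09, -0.001], [-0.0, -0.001, -1.0]]
wrist_force: [-0.2, 0.7, -0.5]
opening: 0.497
finger_force: 0.0
```

Request:
servo_tool([
  {"x": 0, "y": 0, "z": 0, "ax": 0, "ay": 0, "az": 0, "gripper": -1},
  {"x": 0, "y": 0, "z": 0, "ax": 0, "ay": 0, "az": 0, "gripper": -1},
  {"x": 0, "y": 0, "z": 0, "ax": 0, "ay": 0, "az": 0, "gripper": -1},
  {"x": 0, "y": 0, "z": 0, "ax": 0, "ay": 0, "az": 0, "gripper": -1},
  {"x": 0, "y": 0, "z": 0, "ax": 0, "ay": 0, "az": 0, "gripper": -1},
  {"x": 0, "y": 0, "z": 0, "ax": 0, "ay": 0, "az": 0, "gripper": -1},
])

```text
clock: 22.45
tool_pos: [0.5509, -0.1529, 0.0349]
orientation: [[-0.089, 0.996, -0.0], [0.996, 0.089, -0.0], [-0.0, -0.0, -1.0]]
wrist_force: [1.3, 0.7, 6.0]
opening: 0.23
finger_force: 50.0
```

Run:
```python
from h import *
o=get_obs(); F=np.eye(4); u,_,v=np.linalg.svd(o["orientation"]); F[:3,:3]=u@v; F[:3,3]=o["tool_pos"]
print(F.round(3).tolist(),o["wrist_force"].round(1),o["moment"].round(2),o["finger_force"])
# press 0.055 about ridge contact
def about(F,P,rv):
    Q=np.eye(4); Q[:3,:3]=Ro.from_rotvec(rv).as_matrix(); Q[:3,3]=P-Q[:3,:3]@P; return Q@F
heel=F[:3,3]+F[:3,:3]@[.160,0,TZ]
T=about(F,heel,F[:3,1]*.055); plan(T,5,F)
tip=T[:3,3]+T[:3,:3]@[.235,0,.008]; T2=about(T,tip,[0,0,np.radians(8.5)]); plan(T2,8,T)
```

```text
[[-0.089, 0.996, -0.0, 0.551], [0.996, 0.089, -0.0, -0.153], [-0.0, -0.0, -1.0, 0.035], [0.0, 0.0, 0.0, 1.0]] [1.3 0.7 6. ] [ 0.27 -0.16 -0.38] 49.96904253959656
rows 5 xyz [-0.15 -0.    1.76] a [-0.    0.63  0.  ] -> tcp [ 0.551  -0.1534  0.0261]
rows 8 xyz [0.04 4.36 0.  ] a [ 0.06 -0.   -1.06] -> tcp [ 0.5854 -0.1477  0.0261]
```

Request:
servo_tool([
  {"x": -0.1, "y": 0, "z": 1.8, "ax": 0, "ay": 0.63, "az": 0, "gripper": -1},
  {"x": -0.1, "y": 0, "z": 1.8, "ax": 0, "ay": 0.63, "az": 0, "gripper": -1},
  {"x": -0.1, "y": 0, "z": 1.8, "ax": 0, "ay": 0.63, "az": 0, "gripper": -1},
  {"x": -0.1, "y": 0, "z": 1.8, "ax": 0, "ay": 0.63, "az": 0, "gripper": -1},
  {"x": -0.1, "y": 0, "z": 1.8, "ax": 0, "ay": 0.63, "az": 0, "gripper": -1},
  {"x": 0, "y": 0, "z": 0, "ax": 0, "ay": 0, "az": 0, "gripper": -1},
])

```text
clock: 22.95
tool_pos: [0.5512, -0.1534, 0.0259]
orientation: [[-0.089, 0.996, -0.005], [0.994, 0.089, 0.055], [0.056, 0.0, -0.998]]
wrist_force: [0.5, 2.6, 10.5]
opening: 0.231
finger_force: 49.9
```

Request:
servo_tool([
  {"x": 0, "y": 4.3, "z": 0, "ax": 0.06, "ay": 0, "az": -1.05, "gripper": -1},
  {"x": 0, "y": 4.3, "z": 0, "ax": 0.06, "ay": 0, "az": -1.05, "gripper": -1},
  {"x": 0, "y": 4.3, "z": 0, "ax": 0.06, "ay": 0, "az": -1.05, "gripper": -1},
  {"x": 0, "y": 4.3, "z": 0, "ax": 0.06, "ay": 0, "az": -1.05, "gripper": -1},
])

```text
clock: 23.28
tool_pos: [0.567, -0.1515, 0.0257]
orientation: [[-0.163, 0.987, -0.011], [0.985, 0.163, 0.054], [0.055, -0.003, -0.998]]
wrist_force: [-6.3, -0.1, 10.4]
opening: 0.233
finger_force: 50.0
```

Request:
servo_tool([
  {"x": 0, "y": 4.3, "z": 0, "ax": 0.06, "ay": 0, "az": -1.05, "gripper": -1},
  {"x": 0, "y": 4.3, "z": 0, "ax": 0.06, "ay": 0, "az": -1.05, "gripper": -1},
  {"x": 0, "y": 4.3, "z": 0, "ax": 0.06, "ay": 0, "az": -1.05, "gripper": -1},
  {"x": 0, "y": 4.3, "z": 0, "ax": 0.06, "ay": 0, "az": -1.05, "gripper": -1},
  {"x": 0, "y": 0, "z": 0, "ax": 0, "ay": 0, "az": 0, "gripper": -1},
])

```text
clock: 23.7
tool_pos: [0.5846, -0.148, 0.0257]
orientation: [[-0.236, 0.972, -0.015], [0.97, 0.237, 0.053], [0.055, -0.002, -0.998]]
wrist_force: [-2.5, 0.2, 10.0]
opening: 0.229
finger_force: 50.3
```

Run:
```python
from h import *
o=get_obs(); R=o["orientation"];t=o["tool_pos"]; print(o["clock"],t.round(4),R.round(3).tolist(),o["wrist_force"].round(1),o["moment"].round(2),o["opening"])
s=shot("wrist","w14.png"); V=s["p"].max(2).astype(int)
for v in(20,60,90,105,140,180):
    q=np.where(V[v,200:370]<75)[0]+200; print(v,q.min(),q.max(),len(q),[int(x) for x in q[np.where(np.diff(q)>2)[0]]],[int(x) for x in q[np.where(np.diff(q)>2)[0]+1]])
print("hook",proj(s,sw(-.08,.003,.04)))
F=np.eye(4);F[:3,:3]=R;F[:3,3]=t; u,_,v=np.linalg.svd(F[:3,:3]);F[:3,:3]=u@v
heel=F[:3,3]+F[:3,:3]@[.160,0,TZ]
for th,n in((-.31,12),):
    Q=np.eye(4); Q[:3,:3]=Ro.from_rotvec(F[:3,1]*th).as_matrix(); Q[:3,3]=heel-Q[:3,:3]@heel; plan(Q@F,n,F)
```

```text
23.7 [ 0.5846 -0.148   0.0257] [[-0.236, 0.972, -0.015], [0.97, 0.237, 0.053], [0.055, -0.002, -0.998]] [-2.5  0.2 10. ] [0.23 0.85 0.81] 0.22925855421678856
20 240 328 54 [264] [300]
60 239 328 52 [262] [301]
90 221 328 90 [283] [302]
105 220 328 96 [288] [302]
140 303 328 26 [] []
180 295 337 43 [] []
hook [[288.02428213 106.88024726]]
rows 12 xyz [ 0.42 -0.   -4.13] a [ 0.   -1.48 -0.  ] -> tcp [ 0.5825 -0.1389  0.0744]
```

Request:
servo_tool([
  {"x": 0.2, "y": 0, "z": -2.05, "ax": 0, "ay": -0.74, "az": 0, "gripper": -1},
  {"x": 0.2, "y": 0, "z": -2.05, "ax": 0, "ay": -0.74, "az": 0, "gripper": -1},
  {"x": 0.2, "y": 0, "z": -2.05, "ax": 0, "ay": -0.74, "az": 0, "gripper": -1},
  {"x": 0.2, "y": 0, "z": -2.05, "ax": 0, "ay": -0.74, "az": 0, "gripper": -1},
  {"x": 0.2, "y": 0, "z": -2.05, "ax": 0, "ay": -0.74, "az": 0, "gripper": -1},
  {"x": 0.2, "y": 0, "z": -2.05, "ax": 0, "ay": -0.74, "az": 0, "gripper": -1},
  {"x": 0.2, "y": 0, "z": -2.05, "ax": 0, "ay": -0.74, "az": 0, "gripper": -1},
  {"x": 0.2, "y": 0, "z": -2.05, "ax": 0, "ay": -0.74, "az": 0, "gripper": -1},
  {"x": 0.2, "y": 0, "z": -2.05, "ax": 0, "ay": -0.74, "az": 0, "gripper": -1},
  {"x": 0.2, "y": 0, "z": -2.05, "ax": 0, "ay": -0.74, "az": 0, "gripper": -1},
])

```text
clock: 24.58
tool_pos: [0.5835, -0.1463, 0.0461]
orientation: [[-0.234, 0.972, 0.015], [0.969, 0.235, -0.073], [-0.075, -0.002, -0.997]]
wrist_force: [-3.0, -1.7, 3.5]
opening: 0.23
finger_force: 50.2
```

Request:
servo_tool([
  {"x": 0.4, "y": 0, "z": -4.2, "ax": 0, "ay": -1.48, "az": 0, "gripper": -1},
  {"x": 0.4, "y": 0, "z": -4.2, "ax": 0, "ay": -1.48, "az": 0, "gripper": -1},
  {"x": 0.4, "y": 0, "z": -4.2, "ax": 0, "ay": -1.48, "az": 0, "gripper": -1},
  {"x": 0.4, "y": 0, "z": -4.2, "ax": 0, "ay": -1.48, "az": 0, "gripper": -1},
  {"x": 0.4, "y": 0, "z": -4.2, "ax": 0, "ay": -1.48, "az": 0, "gripper": -1},
  {"x": 0, "y": 0, "z": -0.7, "ax": 0, "ay": 0, "az": 0, "gripper": -1},
  {"x": 0, "y": 0, "z": 0, "ax": 0, "ay": 0, "az": 0, "gripper": -1},
])

```text
clock: 25.17
tool_pos: [0.5828, -0.1406, 0.067]
orientation: [[-0.231, 0.972, 0.046], [0.952, 0.236, -0.196], [-0.201, -0.002, -0.98]]
wrist_force: [0.2, -0.2, -1.1]
opening: 0.228
finger_force: 49.9
```

Request:
servo_tool([
  {"x": -8, "y": 0, "z": 0, "ax": 0, "ay": 0, "az": 0, "gripper": -1},
  {"x": -12, "y": 0, "z": 0, "ax": 0, "ay": 0, "az": 0, "gripper": -1},
  {"x": -16, "y": 0, "z": 0, "ax": 0, "ay": 0, "az": 0, "gripper": -1},
  {"x": -16, "y": 0, "z": 0, "ax": 0, "ay": 0, "az": 0, "gripper": -1},
  {"x": -16, "y": 0, "z": 0, "ax": 0, "ay": 0, "az": 0, "gripper": -1},
  {"x": -8, "y": 0, "z": -10, "ax": 0, "ay": 0, "az": 0, "gripper": -1},
  {"x": 0, "y": 0, "z": -25, "ax": 0, "ay": 0, "az": 0, "gripper": -1},
  {"x": 0, "y": 0, "z": -25, "ax": 0, "ay": 0, "az": 0, "gripper": -1},
  {"x": 0, "y": 0, "z": 0, "ax": 0, "ay": 0, "az": 0, "gripper": -1},
  {"x": 0, "y": 0, "z": 0, "ax": 0, "ay": 0, "az": 0, "gripper": -1},
])

```text
clock: 26.0
tool_pos: [0.5983, -0.2026, 0.1428]
orientation: [[-0.229, 0.972, 0.048], [0.952, 0.234, -0.196], [-0.202, 0.001, -0.979]]
wrist_force: [-0.2, 0.5, -2.4]
opening: 0.233
finger_force: 49.9
```

Run:
```python
from h import *
o=get_obs(); R=o["orientation"]; print(o["clock"],o["tool_pos"].round(4),o["wrist_force"].round(1)); print("tip",(o["tool_pos"]+R@[.235,0,.008]).round(3))
T=np.eye(4); T[:3,:3]=toolR(79,0); T[:3,3]=[.646,-.278,.08]; plan(T,8)
```

```text
26.0 [ 0.5983 -0.2026  0.1428] [-0.2  0.5 -2.4]
tip [0.545 0.02  0.087]
rows 8 xyz [-8.82  5.42  8.97] a [0.32 1.43 3.05] -> tcp [ 0.646 -0.278  0.08 ]
```

Request:
servo_tool([
  {"x": -8.8, "y": 5.4, "z": 9, "ax": 0.3, "ay": 1.43, "az": 3.05, "gripper": -1},
  {"x": -8.8, "y": 5.4, "z": 9, "ax": 0.3, "ay": 1.43, "az": 3.05, "gripper": -1},
  {"x": -8.8, "y": 5.4, "z": 9, "ax": 0.3, "ay": 1.43, "az": 3.05, "gripper": -1},
  {"x": -8.8, "y": 5.4, "z": 9, "ax": 0.3, "ay": 1.43, "az": 3.05, "gripper": -1},
  {"x": -8.8, "y": 5.4, "z": 9, "ax": 0.3, "ay": 1.43, "az": 3.05, "gripper": -1},
  {"x": -8.8, "y": 5.4, "z": 9, "ax": 0.3, "ay": 1.43, "az": 3.05, "gripper": -1},
  {"x": -8.8, "y": 5.4, "z": 9, "ax": 0.3, "ay": 1.43, "az": 3.05, "gripper": -1},
  {"x": -8.8, "y": 5.4, "z": 9, "ax": 0.3, "ay": 1.43, "az": 3.05, "gripper": -1},
  {"x": 0, "y": 0, "z": 0, "ax": 0, "ay": 0, "az": 0, "gripper": -1},
  {"x": 0, "y": 0, "z": 0, "ax": 0, "ay": 0, "az": 0, "gripper": -1},
])

```text
clock: 26.83
tool_pos: [0.6438, -0.2787, 0.0767]
orientation: [[0.191, 0.982, -0.002], [0.982, -0.191, -0.001], [-0.002, -0.002, -1.0]]
wrist_force: [0.6, 0.1, -1.7]
opening: 0.227
finger_force: 49.9
```

Run:
```python
from h import *
T=np.eye(4); T[:3,:3]=toolR(79,0); T[:3,3]=[.646,-.278,.016]; plan(T,1)
s=shot("top","t3.png"); h2=cv2.cvtColor(s["p"],cv2.COLOR_BGR2HSV)
wood=((h2[...,1]>60)&(h2[...,0]<25)).astype(np.uint8)*255
print("block visible",rect(s,wood,.023,(290,120,350,185)))
psu=((h2[...,1]>25)&(h2[...,0]>85)&(h2[...,2]<140)).astype(np.uint8)*255
print("psu",rect(s,psu,.071,(205,130,300,235),1))
```

```text
rows 1 xyz [ 1.16  2.14 60.7 ] a [-0.12  0.09 -0.01] -> tcp [ 0.646 -0.278  0.016]
block visible [array([630.3,  24.1,  81.3,  29.9, -78.4])]
psu [array([564.7, 159.7, 216.9, 194.7,   8.7])]
```

Request:
servo_tool([
  {"x": 0, "y": 0, "z": 25, "ax": 0, "ay": 0, "az": 0, "gripper": -1},
  {"x": 0, "y": 0, "z": 22, "ax": 0, "ay": 0, "az": 0, "gripper": -1},
  {"x": 0, "y": 0, "z": 9, "ax": 0, "ay": 0, "az": 0, "gripper": -1},
  {"x": 0, "y": 0, "z": 4, "ax": 0, "ay": 0, "az": 0, "gripper": -1},
  {"x": 0, "y": 0, "z": 1, "ax": 0, "ay": 0, "az": 0, "gripper": -1},
  {"x": 0, "y": 0, "z": 0, "ax": 0, "ay": 0, "az": 0, "gripper": -1},
])

```text
clock: 27.38
tool_pos: [0.6455, -0.2771, 0.018]
orientation: [[0.189, 0.982, 0.001], [0.982, -0.189, -0.001], [-0.001, 0.001, -1.0]]
wrist_force: [0.3, -0.1, -1.2]
opening: 0.233
finger_force: 49.9
```

Request:
servo_tool([
  {"x": 0, "y": 0, "z": 0, "ax": 0, "ay": 0, "az": 0, "gripper": -0.5},
  {"x": 0, "y": 0, "z": 0, "ax": 0, "ay": 0, "az": 0, "gripper": -0.3},
  {"x": 0, "y": 0, "z": 0, "ax": 0, "ay": 0, "az": 0, "gripper": -0.1},
  {"x": 0, "y": 0, "z": 0, "ax": 0, "ay": 0, "az": 0, "gripper": -0.1},
  {"x": 0, "y": 0, "z": 0, "ax": 0, "ay": 0, "az": 0, "gripper": -0.1},
  {"x": 0, "y": 0, "z": -20, "ax": 0, "ay": 0, "az": 0, "gripper": 0},
  {"x": 0, "y": 0, "z": -35, "ax": 0, "ay": 0, "az": 0, "gripper": 0},
  {"x": 0, "y": 0, "z": -35, "ax": 0, "ay": 0, "az": 0, "gripper": 0},
  {"x": 0, "y": 0, "z": 0, "ax": 0, "ay": 0, "az": 0, "gripper": 0},
  {"x": 0, "y": 0, "z": 0, "ax": 0, "ay": 0, "az": 0, "gripper": 0},
])

```text
clock: 28.22
tool_pos: [0.6462, -0.2776, 0.1094]
orientation: [[0.19, 0.982, 0.004], [0.982, -0.189, -0.002], [-0.001, 0.004, -1.0]]
wrist_force: [-0.0, 0.0, -0.1]
opening: 0.5
finger_force: 0.0
```

Run:
```python
from h import *
o=get_obs(); print(o["clock"],o["wrist_force"].round(1))
s=shot("top","t4.png"); h2=cv2.cvtColor(s["p"],cv2.COLOR_BGR2HSV)
wood=((h2[...,1]>60)&(h2[...,0]<25)).astype(np.uint8)*255
print("block visible",rect(s,wood,.023,(290,120,350,185)))
w=shot("wrist","w15.png"); V=w["p"].max(2)
print("bar in wrist",rect(w,((V<75)*255).astype(np.uint8),.01,(285,0,355,235)))
# scene: height of raised lip seen as block front crossing: measure lower front edge near lip
sc=shot("scene","s2.png")
print(proj(sc,[[.6276,.0684,.018],[.6276,.0684,.0245]]).round(1).tolist())
print(finish_job())
```

```text
28.2167 [-0.   0.  -0.1]
block visible [array([630.3,  24.1,  81.3,  29.9, -78.4])]
bar in wrist [array([ 658.1, -212.5,  179.5,   22.6,   77.6])]
[[379.9, 212.6], [380.1, 211.0]]
the job is handed in; nothing more can be done
None
```

The job is handed in with every step carried out, though no verdict came back: the block met the hidden stop at about 8 N and roughly 40 mm deep, the bar is laid back near its starting place, and I judged the supply resting on the block from camera measurements, not a direct height reading.

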